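Hold a varnished pen barrel in the curing lamp

ROBOT

A 6-joint arm with a two-finger parallel gripper is mounted at the origin on a cart in front of the work surface, level with it; the furniture and walls round the work are solid. World frame = base frame: x ahead of the robot, y to its left, z up, the work surface at z = 0. Lengths are in mm, angles in rad, forces in N, time in s.
With the tool pointing down it reaches from about 275 to 1000 mm from the base axis. Payload 8.4 kg.
Tool frame: the origin (TCP) lies on the centre line of the jaws, within the pads' length; the fingertips stand r.tip_reach ahead of it and the grasp point (between the pads) lies 3 mm ahead of it (r.tip_reach is the distance from the TCP to the fingertips, in mm); z points along the fingers, y is the direction in which the jaws open and shut (so a half turn about z gives the same grasp; the last joint's range is limited). The gripper opens to 85 mm and grips with 20 to 120 N. Pads are 22 mm wide; open, the fingers measure 114 mm over their backs; the gripper's body (76 mm by 85 mm) begins 54 mm behind the grasp point. The pads swing forward as they close: fully open they stand 13 mm farther back than shut.
Start: joints at [-1.113, 0.353, 1.633, -0, 1.155, -0.002], TCP at [277.354, -560.091, 222.281] pointing down, gripper open.
Joint ranges: [-2.63, 2.63], [-0.92, 2.1], [0.06, 2.66], [-1.3, 4.44], [0, 2.69], [-3.02, 3.02]. Speed limits (rad/s): [2.22, 2.22, 2.79, 3.14, 3.14, 3.14].

INTERFACE

Orientations are given as [roll, pitch, yaw] about the fixed x, y, z axes, in that order (R = Rz(yaw) Ry(pitch) Rx(roll)).
In Python, from rig import sense, optics, r, nets gives the robot as it stands. The module is installed in compiled form; this text tells all that it offers.
- The arm moves only by the tool carry_out, never from a script. Its argument "increments" is a list that holds one entry, the list of rows, each a list of 6 numbers: the shift along the tool's x, y, z normalised to -1 to 1, where 1 is 40 cm, then the turn, a rotation vector about the tool's x, y, z normalised to -1 to 1, where 1 is 60 degrees. A call has 1 to 5 rows; each row is the pose to reach, as a shift and turn from the pose commanded when the call began, along the tool's axes at that moment; what a row does not reach only later rows make up. A row lasts 1/12 s, in which the tool goes at most 41.7 mm and 7.16 degrees, less where a joint would pass 70% of its speed; a pose out of reach is approached as far as the arm can. A call with a number of a shift or a turn outside -1 to 1 is refused whole. A call with a gripper value outside its range is refused whole. "hand" is the closure, from 0 (fully open) to 1 (shut), set as the call begins (left out, the last holds). The fingers move at their own pace and stop on an object; "squeeze" is the grip in N (left out, the last holds). Time passes only in rows, so rows that repeat a pose let the fingers close. It gives the time, the measured TCP pose, the force and the opening at its end, in the units of the state.
- sense(): the state, without advancing time (a new reading comes with each control period).
- optics.grab_frame(name): name is "side" or "top"; returns a dict with "img" (400x640x3 uint8, red, green, blue), "range_z" (400x640 float32, mm along the optical axis (not along the pixel's ray), 0 where there is no reading), "fov_y" (degrees; the focal length in pixels is half the picture's height over the tangent of half this angle, whatever the lens; pixels are square), "cx", "cy" (the principal point, pixels), "k1" (the pictures are not rectified: a ray, as slopes to the right and down, at radius r is drawn at 1 + k1 r^2 times it, then the intrinsics apply), "R" (3x3) and "t" (3): a world point X has camera coordinates R X + t. Camera axes: x right, y down, z forward; pixel columns grow to the right and rows downward; lengths in mm; the calibration is good to about 2 mm. A picture is of the moment at which its call begins.
- r.sign_off(): hands the job in, once; it reports no verdict.
Trained networks look in the newest picture that a camera, given by its name, has taken for a name from the list of things; names that differ only in an ending like _2 or _b are one class to them, and where a whole thing is asked for, a point or a joint stands for the part that bears it (a point fixed in the world has none). Each returns a list of dicts, best first, with "confidence" (0 to 1); they miss things now and then, are a little off and sometimes report something else, mostly with a low value. They report only what shows in the picture. A call takes as long as a camera call. They do not tell look-alikes from the thing itself.
- nets.trace(target, camera): "mask" (400x640 bool, what is visible of it).
- nets.tip_of(target, camera): "point" ([x, y, z] in mm, in world coordinates, good to about 4 mm: a listed point, or the origin of a listed thing).
The state is a dict: "clock": time; "qpos": joint angles; "qvel": joint speeds; "joint_efforts": joint torques, N m; "eef_pos": TCP position; "tcp_rot": TCP orientation; "contact_force": force on the tool from outside, world axes, zero at the start; "wrist_torque": the same for the moment, N m; "opening": opening from 0.0 (shut) to 1.0 (fully open).
Only numpy, scipy, OpenCV 4.12 (cv2) and the standard library are available. Lean on these libraries where they do the work, as an engineer would, in place of code of your own. Each camera call takes 0.05 s, during which the arm holds its last target.

TASK

First turn the dial of the curing lamp until its white pointer stands at the red tab. Then lift the mandrel with the red varnished barrel out of the wooden stand by its dark wooden handle, and lower it upright into the round well of the lamp until the whole red barrel is below the rim, touching neither the well's walls nor its floor and never touching the varnish. Finish while still holding it there, still and centred in the well; leave the pale mandrel and the other things on the bench where they are.

Things in the scene. Friction and masses are not known exactly. Their poses are not given: they have to be found in the camera images.
- lamp: Curing lamp, fixed: dark base plate 115 x 285 mm (top 12 mm above the bench) with a white round lamp pot (88 mm across) and a grey control box (92 x 92 mm, top 72 mm above the bench). Origin: centre of the base plate's underside, z up; the pot's axis is at y = +80 mm, the dial's axis and box centre at y = -80 mm of its frame. Its yaw varies.
- well_rim (a point): Centre of the mouth of the well in the lamp pot, at the height of its violet rim, 117 mm above the bench. The well is a straight vertical round hole 42 mm across; its flat floor lies 105 mm below this point.
- dial (a joint): Angle of the dial on top of the control box, rad, about the vertical axis; grows anticlockwise seen from above; range -1.5 to 1.5. At 0 the pointer points along the lamp's -x. Turns stiffly (about 0.04 N m) and stays where it is left.
- dial_bar (a point): Point on the dial's axis, 102 mm above the bench, in the upper half of its black bar grip. The bar is 44 mm long, 12 mm thick, from 77 to 112 mm above the bench, on a 46 mm disc. Turns with the dial: x along the bar, y across it; the white pointer is at the -x end (nib on the disc 20 to 29 mm from the axis, white line on the bar's top).
- index_ring: Aluminium ring (74 mm across, 4 mm high) on the control box round the dial, fixed, at another angle every time. Origin on the dial's axis, on the box's top. Red tab 6 mm wide, 27 to 41 mm from the axis on its own -x side. The dial is set when the x axes of dial_bar and index_ring are parallel; the tab lies 0.5 to 1.5 rad anticlockwise (from above) of the pointer's start.
- stand: Wooden block, 64 x 160 mm, 34 mm high, fixed; origin centre of its underside. Two blind holes 14 mm wide, 26 mm deep, at y = -50 and +50 mm of its frame, one mandrel in each, which in which varies.
- red_mandrel: Mandrel to cure, loose, about 0.09 kg, upright in the stand. Origin at the lower end, z up its axis. Pin 9 mm thick, z = 0 to 20 mm (in the hole); steel collar 20 mm across, z = 20 to 24 mm (its underside rests on the stand); red barrel, 16 mm thick, z = 24 to 79 mm; thin steel neck, z = 79 to 110 mm; round dark wooden handle 24 mm across, z = 110 to 160 mm.
- red_barrel: The glossy red varnished barrel of that mandrel (fixed on it), 55 mm long, 16 mm thick; origin at the centre of its lower end. Must not be touched.
- red_barrel_top (a point): Centre of the upper end of the red barrel, 79 mm above the mandrel's lower end.
- pale_mandrel: The same kind of mandrel with a pale unvarnished barrel, in the other hole; stays there.
- sealer_bottle: Amber bottle with a red cap, 47 mm across, 106 mm tall, beyond the lamp; origin under its centre. Bystander.
- candle_cup: Turned pale wooden candle cup, 67 mm across, 62 mm tall; origin under its centre. Bystander.
- bottle_stopper: Turned dark wooden bottle stopper, 39 mm across, 80 mm tall, standing; origin under its centre. Bystander.
- blank_ash: Squared pale wooden blank, 25 x 151 x 25 mm, lying; origin under its centre. Bystander.
Mind the look-alikes: they are no part of the job. Leave any pink or turquoise look-alike of the red_mandrel alone.

How it is judged (in metres and radians):
On the way, in this order (a step that is already met when the one before it is completed fails the run):
1. the dial's pointer stands at the red tab (angle between the x axis of dial_bar and the x axis of index_ring, either way round below 0.17 rad and height (world z) of red_mandrel below 0.03 m), for 0.3 s.
2. then the red mandrel has been lifted out of the stand in the gripper (height (world z) of red_mandrel above 0.07 m and contact force between the fingers and red_mandrel above 0.5 N), for 0.1 s.
At the end, for the whole second after the job is handed in: Pointer within 0.17 rad of the tab; gripper holds the red mandrel at rest (under 20 mm/s), barrel top below the rim, barrel top and lower end within 7 mm of the well axis, no contact with the lamp; pale mandrel within 15 mm of its start (angle between the x axis of dial_bar and the x axis of index_ring, either way round below 0.17 rad and z of red_barrel_top in the frame of well_rim below 0 m and horizontal distance between each of red_barrel_top, red_mandrel and well_rim below 0.007 m and linear speed of red_mandrel below 0.02 m/s and contact force between the fingers and red_mandrel above 0.5 N and contact force between red_mandrel and lamp below 0.1 N and distance of pale_mandrel from where it was at the start of the episode below 0.015 m); the arm keeps its last pose, push and grip.
It fails at once if the red mandrel touched the lamp (contact force between red_mandrel and lamp above 0.3 N).
It fails at once if the fingers touched the varnished barrel (contact force between the fingers and red_barrel above 0.3 N).
It fails at once if the pale mandrel was taken out of its hole (distance of pale_mandrel from where it was at the start of the episode above 0.015 m).
It fails at once if a bystander was moved (distance of any of sealer_bottle, candle_cup, bottle_stopper, blank_ash from where it was at the start of the episode above 0.03 m).
It also fails if it takes over 64 s, if anything falls off the work surface, if the arm or the gripper's body presses on something with over 40 N, if the wrist force passes 120 N, or if a joint passes its speed limit or range.

## Working session

There is one attempt and no reset: what is moved stays moved. The work goes in short steps, Python scripts to look and compute and a tool call to move; the robot and the scene stay as the last step left them, time stands still between calls to the robot, and variables do not carry over. Pictures are saved under pics/ and viewed, and the job is handed in when it is done.

Besides the shell and the picture viewer there is one more tool, called as name(argument=value, ...), one argument or row to a line, values as JSON. carry_out: Moves the arm, as the interface text tells. Its arguments: {"type":"object","properties":{"increments":{"type":"array","items":{"type":"array","items":{"type":"array","items":{"type":"number","minimum":-1,"maximum":1}}}},"hand":{"type":"number"},"squeeze":{"type":"number"}},"required":["increments"]}

```bash
mkdir -p pics; ls
python3 - <<'E'
from rig import sense, optics, r, nets
import cv2,numpy as np
s=sense();print(s, r.tip_reach)
for n in("side","top"):
    f=optics.grab_frame(n);cv2.imwrite(f"pics/{n}0.png",f["img"][:,:,::-1]);np.save(f"pics/{n}0.npy",f["range_z"])
    print(n,f["fov_y"],f["cx"],f["cy"],f["k1"],f["R"],f["t"])
    for k in "well_rim dial_bar index_ring stand red_mandrel red_barrel red_barrel_top pale_mandrel sealer_bottle candle_cup bottle_stopper blank_ash lamp".split():
        print(k,[(np.round(d["point"]),round(d["confidence"],2)) for d in nets.tip_of(k,n)])
print(sense()["clock"])
E
```

```text
pics
{'clock': 0.0, 'qpos': array([-1.11341120e+00,  3.53643656e-01,  1.63414479e+00,  1.05312937e-05,
        1.15521542e+00, -2.43428658e-03]), 'qvel': array([-0.00100365,  0.0010913 ,  0.00032427,  0.00123651, -0.00127217,
        0.00059802]), 'joint_efforts': array([-5.44982875e-03, -6.05265999e+01, -3.42072773e+01, -4.33687583e-04,
        9.29546775e-03, -1.00347532e-05]), 'eef_pos': array([ 277.12935486, -559.64209875,  221.55994611]), 'tcp_rot': array([-3.14018147e+00, -1.30641320e-05,  4.59815142e-01]), 'contact_force': array([0.35323558, 0.89913166, 0.15696095]), 'wrist_torque': array([-0.01057457,  0.05045463,  0.03661864]), 'opening': 1.0019770322835144} 22.0
side 57.41567328957838 325.73327113389337 201.62538597085208 0.028560810278666887 [[ 0.81241914 -0.58297313 -0.01083824]
 [-0.25635116 -0.34042696 -0.90465108]
 [ 0.52369764  0.73773425 -0.42601521]] [-442.00097508  253.30283378  900.59047184]
well_rim [(array([519., -62., 117.]), 0.66)]
dial_bar [(array([ 484., -213.,  101.]), 0.71), (array([465., 233.,  92.]), 0.46)]
index_ring [(array([ 480., -213.,   71.]), 0.4)
[... 1557 characters left out ...]
y([535., 170.,   0.]), 0.45)]
red_barrel [(array([555., 276.,  24.]), 0.54), (array([531., 170.,  23.]), 0.44)]
red_barrel_top [(array([380., 194.,  84.]), 0.58), (array([540., 167.,  82.]), 0.57), (array([515., 457.,   0.]), 0.53), (array([371., 250.,  78.]), 0.46), (array([461., 232.,  94.]), 0.43), (array([554., 273.,  81.]), 0.39)]
pale_mandrel [(array([470., 334.,  17.]), 0.47)]
sealer_bottle [(array([670.,  63.,  -3.]), 0.55)]
candle_cup [(array([644., 432.,  -3.]), 0.57)]
bottle_stopper [(array([464., 233.,  93.]), 0.71), (array([ 459., -382.,   -2.]), 0.43)]
blank_ash [(array([519., 458.,  -3.]), 0.7)]
lamp [(array([ 500., -136.,   -2.]), 0.92), (array([515., 456.,  -3.]), 0.43)]
1.4
```

View pics/side0.png

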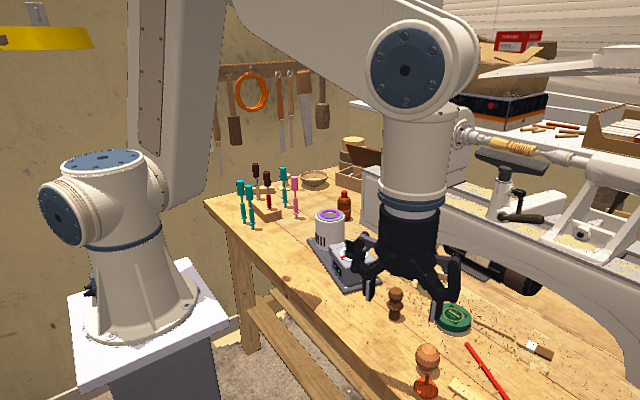

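View pics/top0.png

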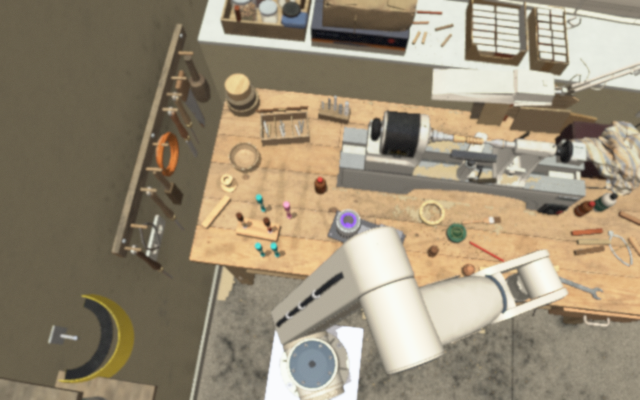

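The stand is at side px ~(265,212) and carries two dark handles, at (255,168) and (267,177). Turquoise look-alikes are at (240,188), (250,192) and (283,172), with a pink one at (295,183). I'll crop in close on the stand and the dial.

Run:
```python
import cv2,numpy as np
a=cv2.imread("pics/side0.png")
b=cv2.resize(a[150:240,225:315],None,fx=6,fy=6,interpolation=cv2.INTER_CUBIC)
c=cv2.resize(a[200:300,300:390],None,fx=6,fy=6,interpolation=cv2.INTER_CUBIC)
cv2.imwrite("pics/c1.png",b);cv2.imwrite("pics/c2.png",c)
```

```text
(no output)
```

View pics/c1.png

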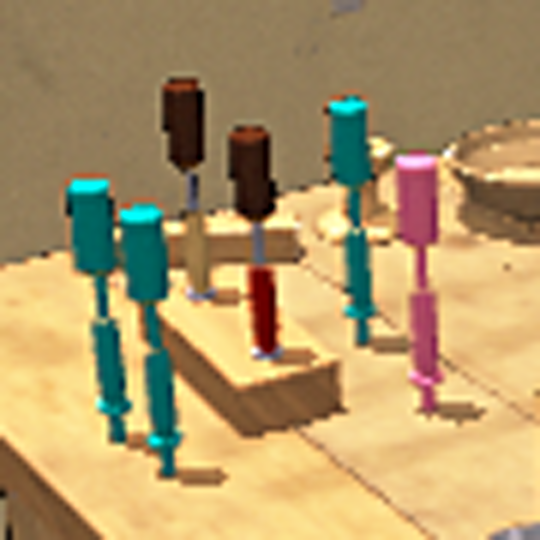

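View pics/c2.png

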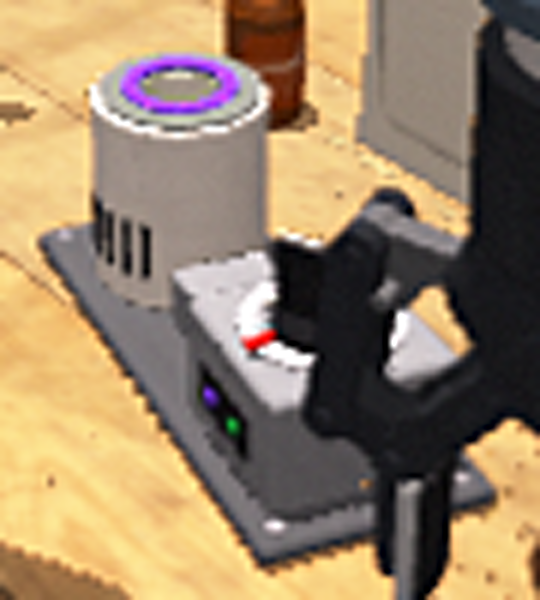

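Chosen: the red-barrelled mandrel in the stand at side px (267,190), near-lamp hole, at about (465,232). The pale one is at (257,180). The gripper hides part of the dial, so I'm moving the arm aside.

carry_out(
  increments=[
    [[-0.08, 0.05, -0.03, 0, 0, 0], [-0.16, 0.09, -0.05, 0, 0, 0], [-0.24, 0.14, -0.08, 0, 0, 0], [-0.32, 0.18, -0.1, 0, 0, 0], [-0.4, 0.23, -0.13, 0, 0, 0]],
  ],
)

```text
clock: 1.82
eef_pos: [173.5, -714.2, 274.3]
tcp_rot: [-3.141, -0.0, 0.46]
contact_force: [1.5, -1.0, -0.0]
opening: 1.005
```

```bash
cat > h.py <<'E'
from rig import sense, optics, r, nets
import cv2,numpy as np
from scipy.spatial.transform import Rotation as Ro
def cal(f):
    h=f["img"].shape[0]; fl=h/2/np.tan(np.radians(f["fov_y"])/2)
    return fl
def proj(f,X):
    c=np.atleast_2d(X)@f["R"].T+f["t"]; s=c[:,:2]/c[:,2:]
    s=s*(1+f["k1"]*(s**2).sum(1,keepdims=True))
    return s*cal(f)+[f["cx"],f["cy"]]
def slopes(f,uv):
    d=(np.atleast_2d(uv)-[f["cx"],f["cy"]])/cal(f); s=d.copy()
    for _ in range(20): s=d/(1+f["k1"]*(s**2).sum(1,keepdims=True))
    return s
def atz(f,uv,z):
    s=slopes(f,uv); d=np.c_[s,np.ones(len(s))]@f["R"]; C=-f["R"].T@f["t"]
    return C+d*((z-C[2])/d[:,2])[:,None]
def world(f,uv):
    uv=np.atleast_2d(uv); s=slopes(f,uv); z=f["range_z"][uv[:,1].astype(int),uv[:,0].astype(int)]
    return (np.c_[s,np.ones(len(s))]*z[:,None]-f["t"])@f["R"]
def step(target,yaw=None,s=None):
    """increments to world target; keeps tool down, yaw"""
    s=s or sense(); R=Ro.from_euler('xyz',s["tcp_rot"]).as_matrix()
    d=R.T@(np.array(target)-s["eef_pos"])/400
    rv=np.zeros(3)
    if yaw is not None:
        rv=Ro.from_matrix(R.T@Ro.from_euler('xyz',[np.pi,0,yaw]).as_matrix()).as_rotvec()/np.radians(60)
    print("pos",np.round(s["eef_pos"],1),"rot",np.round(s["tcp_rot"],4),"clock",s["clock"])
    print("inc",np.round(d,4),np.round(rv,4))
E
python3 - <<'E'
from h import *
import pickle
for n in("side","top"):
    f=optics.grab_frame(n);pickle.dump(f,open(f"{n}1.pkl","wb"));cv2.imwrite(f"pics/{n}1.png",f["img"][:,:,::-1])
    a=f["img"][:,:,::-1]
    x0,y0=proj(f,[490,-170,80])[0].astype(int)
    c=cv2.resize(a[y0-45:y0+45,x0-60:x0+60],None,fx=6,fy=6,interpolation=cv2.INTER_CUBIC);cv2.imwrite(f"pics/{n}1c.png",c);print(n,x0-60,y0-45)
    for k in "well_rim dial_bar index_ring stand red_mandrel red_barrel red_barrel_top pale_mandrel lamp".split():
        print(k,[(np.round(d["point"]),round(d["confidence"],2)) for d in nets.tip_of(k,n)])
print(sense())
E
```

```text
side 285 198
well_rim [(array([517., -63., 117.]), 0.85)]
dial_bar [(array([ 481., -214.,   99.]), 0.5)]
index_ring [(array([ 481., -210.,   72.]), 0.72)]
stand [(array([465., 284.,  -3.]), 0.83)]
red_mandrel [(array([547., 273.,   2.]), 0.68), (array([540., 174.,  -1.]), 0.64), (array([384., 193.,   4.]), 0.57), (array([466., 236.,  18.]), 0.54), (array([373., 253.,  -1.]), 0.49)]
red_barrel [(array([538., 172.,  24.]), 0.58), (array([385., 193.,  25.]), 0.55), (array([462., 234.,  39.]), 0.54), (array([552., 278.,  26.]), 0.54), (array([374., 248.,  26.]), 0.38)]
red_barrel_top [(array([374., 248.,  80.]), 0.73), (array([553., 278.,  80.]), 0.56), (array([465., 234.,  92.]), 0.51), (array([376., 196.,  82.]), 0.46), (array([535., 169.,  82.]), 0.46)]
pale_mandrel [(array([472., 333.,  14.]), 0.7)]
lamp [(array([ 501., -139.,   -2.]), 0.66)]
top 316 188
well_rim [(array([523., -58., 115.]), 0.59)]
dial_bar [(array([ 481., -215.,  103.]), 0.52)]
index_ring [(array([ 480., -215.,   74.]), 0.64)]
stand [(array([464., 284.,  -1.]), 0.61)]
red_mandrel [(array([536., 173.,   3.]), 0.66), 
[... 519 characters left out ...]
 -135.,   -3.]), 0.64)]
{'clock': 2.8167, 'qpos': array([-1.33260879e+00,  4.88630219e-01,  1.31214736e+00,  1.05191551e-05,
        1.34085275e+00, -2.21563808e-01]), 'qvel': array([-0.0014704 , -0.00035624,  0.00069175,  0.00075828,  0.00056137,
        0.0001785 ]), 'joint_efforts': array([ 6.08106935e-02, -7.30974197e+01, -3.73850977e+01,  2.78007035e-03,
        2.07609024e-03,  2.37276945e-04]), 'eef_pos': array([ 174.78683015, -713.51733293,  274.27905199]), 'tcp_rot': array([-3.14155815e+00, -1.82718726e-05,  4.59748945e-01]), 'contact_force': array([-0.53832799,  0.26116123, -0.81709328]), 'wrist_torque': array([ 0.03861891,  0.00910958, -0.05099803]), 'opening': 0.9980775571944042}
```

View pics/side1c.png

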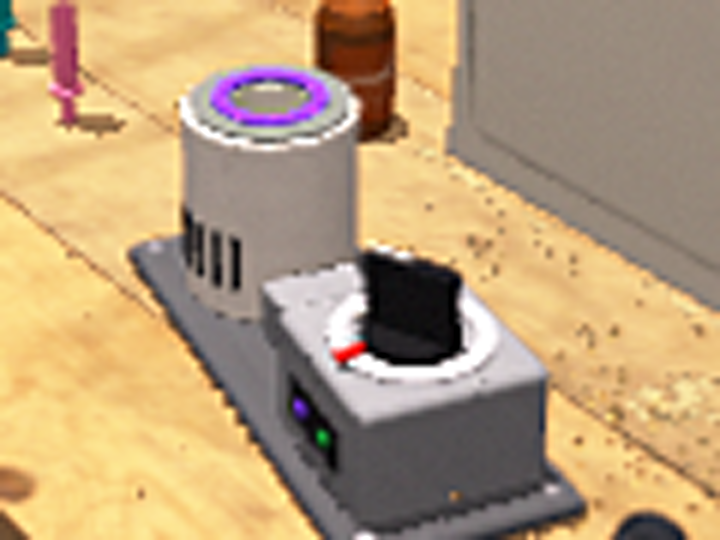

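View pics/top1c.png

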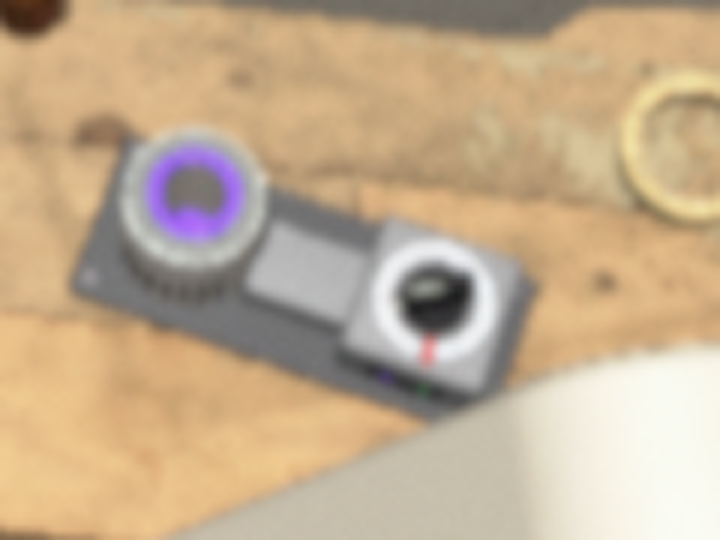

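Run:
```python
from h import *
import pickle
F={n:pickle.load(open(n+"1.pkl","rb")) for n in("side","top")}
f=F["side"]; im=f["img"]
# dial top face: black px by depth height
ys,xs=np.mgrid[230:270,335:375]; uv=np.c_[xs.ravel(),ys.ravel()]
W=world(f,uv); dark=(im[uv[:,1],uv[:,0]].max(1)<70)
sel=dark&(W[:,2]>85)&(W[:,2]<118)
P=W[sel]; print(len(P),P.mean(0),P.max(0))
C,ev=np.linalg.eigh(np.cov(P[:,:2].T)); print("bar dir",ev[:,1],np.arctan2(ev[1,1],ev[0,1]),np.sqrt(C))
T=W[sel&(W[:,2]>108)];print(len(T),T.mean(0))
for n,o in(("side",(285,198)),("top",(316,188))):
    f=F[n];hsv=cv2.cvtColor(f["img"],cv2.COLOR_RGB2HSV).astype(int)
    H,S=hsv[...,0],hsv[...,1]
    m=((H<10)|(H>170))&(S>110)
    x0,y0=o;box=np.zeros_like(m);box[y0+35:y0+75,x0+40:x0+90]=1
    if n=="top": box[:]=0; box[y0+50:y0+64,x0+64:x0+78]=1
    yy,xx=np.nonzero(m&box);print(n,len(xx),xx.mean(),yy.mean())
    R=atz(f,np.c_[xx,yy]+0.0,76);print("tab",R.mean(0)); 
    # ring white
    rgb=f["img"].astype(int); w=(rgb.min(2)>200); b2=np.zeros_like(m); px,py=proj(f,[481,-214,76])[0].astype(int); b2[py-13:py+14,px-16:px+17]=1
    yy,xx=np.nonzero(w&b2); R=atz(f,np.c_[xx,yy]+0.0,76)
    (cx,cy),rad=cv2.minEnclosingCircle(R[:,:2].astype(np.float32)); print("ring",cx,cy,rad,len(xx))
    pv=((H>120)&(H<150)&(S>90)); yy,xx=np.nonzero(pv); R=atz(f,np.c_[xx,yy]+0.0,117)
    ok=np.linalg.norm(R[:,:2]-[519,-60],axis=1)<50; (cx,cy),rad=cv2.minEnclosingCircle(R[ok,:2].astype(np.float32)); print("rim",cx,cy,rad,ok.sum())
    # zoom
    c=cv2.resize(f["img"][py-22:py+18,px-22:px+22,::-1],None,fx=16,fy=14,interpolation=cv2.INTER_NEAREST);cv2.imwrite(f"pics/{n}z.png",c);print(px-22,py-22)
```

```text
150 [ 476.03114137 -219.37482266  100.03787277] [ 490.98964586 -196.92229303  114.03632166]
bar dir [-0.37457131  0.92719811] 1.9547307116037822 [ 1.90815003 12.75674356]
37 [ 476.70678994 -220.47005918  110.88962441]
side 12 343.1666666666667 256.25
tab [ 448.80027285 -211.67179239   76.        ]
ring 475.0740051269531 -202.81007385253906 63.3765869140625 281
rim 516.0091552734375 -58.39927673339844 30.67783546447754 93
331 230
top 0 nan nan
tab [nan nan nan]
ring 480.6993713378906 -215.36907958984375 39.499122619628906 166
rim 518.5715942382812 -59.790863037109375 28.813217163085938 121
365 215<stdin>:18: RuntimeWarning: Mean of empty slice.
  ret = ret.dtype.type(ret / rcount)
<stdin>:19: RuntimeWarning: Mean of empty slice.
  ret = um.true_divide(
```

View pics/sidez.png

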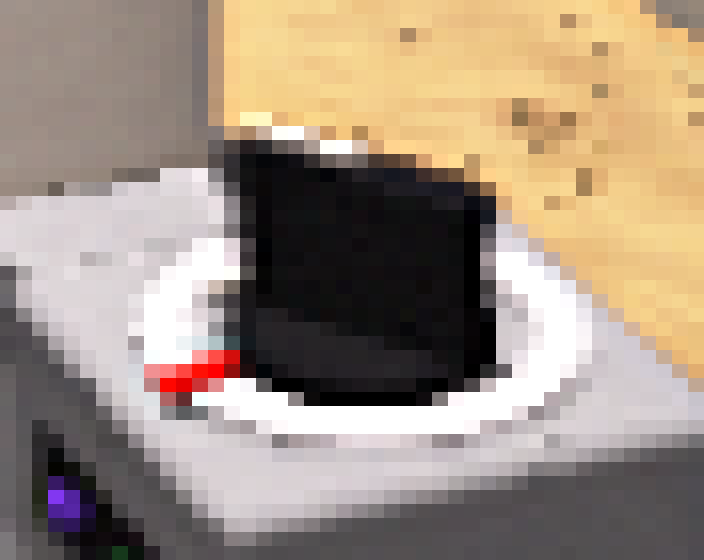

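View pics/topz.png

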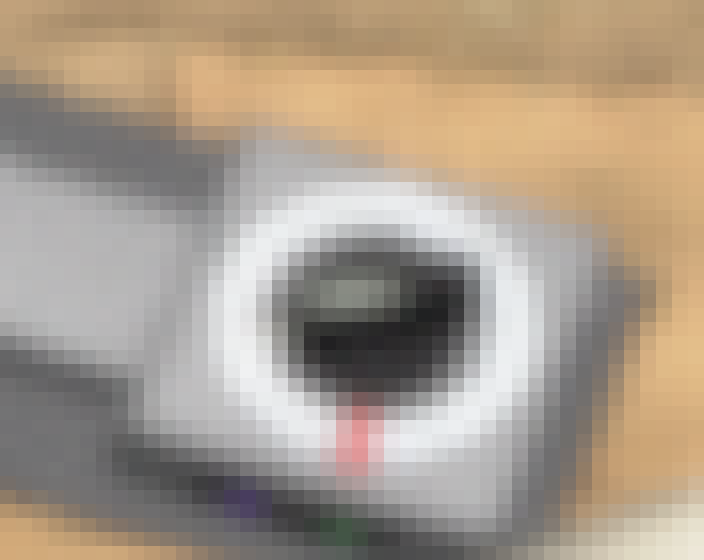

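Run:
```python
from h import *
import pickle
F={n:pickle.load(open(n+"1.pkl","rb")) for n in("side","top")}
f=F["top"];im=f["img"].astype(float)
red=np.clip(im[...,0]-np.maximum(im[...,1],im[...,2])-25,0,None)
b=np.zeros(red.shape);b[242:251,383:393]=1;red*=b
yy,xx=np.nonzero(red);w=red[yy,xx];c=np.array([(xx*w).sum(),(yy*w).sum()])/w.sum()
p=atz(f,c,76)[0];print("top tab",c,p, np.arctan2(p[1]+215.4,p[0]-480.7),np.hypot(p[1]+215.4,p[0]-480.7))
f=F["side"]; 
# outer white ring in side: fit center of 37mm circle at z=76 to boundary left/right/bottom px (crop coords)
B=np.array([[140,330],[150,385],[205,415],[290,432],[365,438],[440,432],[530,408],[575,370],[595,325]],float)/[16,14]+[331-.5,230-.5]
R=atz(f,B,75)[:,:2]
from scipy.optimize import least_squares
s=least_squares(lambda c:np.hypot(*(R-c[:2]).T)-c[2],[480,-215,37]);print(s.x,s.fun)
t=atz(f,np.array([[155,385],[235,360]])/[16,14]+[330.5,229.5],76)[:,:2]; print(t)
m=atz(f,[343.17,256.25],76)[0,:2]-s.x[:2];print("side tab",m,np.arctan2(m[1],m[0]))
# bar: white line top px side, left end & right end at z=112
e=atz(f,np.array([[250,122],[490,185],[350,150]])/[16,14]+[330.5,229.5],112)[:,:2]; print("bar",e,e-s.x[:2],np.arctan2(*(e[0]-e[1])[::-1]))
f=F["top"]
e=atz(f,np.array([[355,295],[290,310],[465,265]])/[16,14]+[364.5,214.5],112)[:,:2];print(e,e-[480.7,-215.4])
```

```text
top tab [386.84259259 245.92901235] [ 448.64701774 -214.14785657   76.        ] 3.1025477043447527 32.0774303033081
[ 480.57755895 -212.44358437   38.07197565] [-2.18249513  1.99002735  1.59743039 -0.46625031 -0.72292966 -0.88889996
  0.07243933 -0.36385152  0.9645295 ]
[[ 440.4779983  -209.81008192]
 [ 455.9720246  -211.03437226]]
side tab [-31.78518314   0.76023771] 3.117679222292433
bar [[ 473.48705035 -192.24732265]
 [ 490.40961546 -232.68425025]
 [ 480.23327531 -209.80006969]] [[ -7.0905086   20.19626173]
 [  9.83205651 -20.24066588]
 [ -0.34428364   2.64351468]] 1.967142475419746
[[ 477.55169901 -206.6733981 ]
 [ 471.69795166 -192.32079413]
 [ 488.72454022 -230.92864458]] [[ -3.14830099   8.7266019 ]
 [ -9.00204834  23.07920587]
 [  8.02454022 -15.52864458]]
```

Findings so far:
- **Dial axis:** about (480.6, -214).
- **Pointer:** angle about 1.96 rad, white line towards +y.
- **Tab:** about 3.10 rad (red at side px (343,256)), so the dial must turn about +1.14.

I'm moving over the dial with yaw 1.96.

carry_out(
  increments=[
    [[0.43, -0.27, 0.02, 0, 0, -0.58], [0.43, -0.27, 0.02, 0, 0, -0.58], [0.43, -0.27, 0.02, 0, 0, -0.58], [0.43, -0.27, 0.02, 0, 0, -0.58], [0.43, -0.27, 0.02, 0, 0, -0.58]],
  ],
  squeeze=40,
)

```text
clock: 3.23
eef_pos: [281.8, -538.3, 266.2]
tcp_rot: [3.141, -0.0, 1.073]
contact_force: [0.4, -0.9, 0.3]
opening: 1.0
```

Run:
```python
from h import *
step([480.6,-214,220],1.96)
```

```text
pos [ 281.8 -538.3  266.2] rot [ 3.1415e+00 -4.0000e-04  1.0734e+00] clock 3.2333
inc [0.9496 0.0499 0.1159] [ 3.000e-04 -3.000e-04 -8.467e-01]
```

carry_out(
  increments=[
    [[0.95, 0.05, 0.116, 0, 0, -0.847], [0.95, 0.05, 0.116, 0, 0, -0.847], [0.95, 0.05, 0.116, 0, 0, -0.847], [0.95, 0.05, 0.116, 0, 0, -0.847], [0.95, 0.05, 0.116, 0, 0, -0.847]],
  ],
)

```text
clock: 3.65
eef_pos: [390.9, -363.1, 241.2]
tcp_rot: [3.141, 0.001, 1.698]
contact_force: [0.4, -0.5, -0.2]
opening: 1.001
```

Run:
```python
from h import *
step([480.6,-214,200],1.96)
```

```text
pos [ 390.9 -363.1  241.2] rot [3.1411e+00 5.0000e-04 1.6980e+00] clock 3.65
inc [0.3414 0.2697 0.1029] [ 0.0004  0.0006 -0.2502]
```

carry_out(
  increments=[
    [[0.341, 0.27, 0.103, 0, 0, -0.25], [0.341, 0.27, 0.103, 0, 0, -0.25], [0.341, 0.27, 0.103, 0, 0, -0.25], [0.341, 0.27, 0.103, 0, 0, -0.25], [0.341, 0.27, 0.103, 0, 0, -0.25]],
  ],
)

```text
clock: 4.07
eef_pos: [482.4, -212.1, 198.8]
tcp_rot: [3.141, -0.002, 1.956]
contact_force: [0.3, 0.2, 0.6]
opening: 0.998
```

Run:
```python
from h import *
f=optics.grab_frame("side");x,y=proj(f,[480,-214,90])[0].astype(int)
cv2.imwrite("pics/s2.png",cv2.resize(f["img"][y-60:y+40,x-60:x+60,::-1],None,fx=6,fy=6,interpolation=cv2.INTER_CUBIC))
step([480.6,-214,105],1.96)
```

```text
pos [ 482.4 -212.3  198.8] rot [ 3.1415e+00 -1.8000e-03  1.9571e+00] clock 4.1167
inc [-0.0027 -0.0058  0.2344] [ 0.0001 -0.0018 -0.0028]
```

View pics/s2.png

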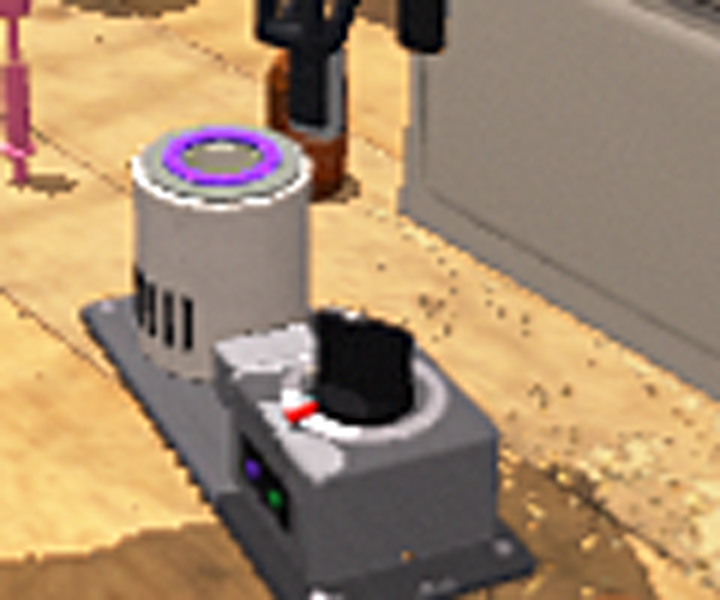

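The view is clear: the fingers are above the dial and open. Descending.

carry_out(
  increments=[
    [[-0.003, -0.006, 0.06, 0, 0, 0], [-0.003, -0.006, 0.12, 0, 0, 0], [-0.003, -0.006, 0.18, 0, 0, 0], [-0.003, -0.006, 0.234, 0, 0, 0], [-0.003, -0.006, 0.234, 0, 0, 0]],
  ],
)

```text
clock: 4.53
eef_pos: [476.5, -218.0, 103.0]
tcp_rot: [-3.137, -0.004, 1.954]
contact_force: [-0.5, 0.7, -0.3]
opening: 1.002
```

carry_out(
  increments=[
    [[0, 0, 0, 0, 0, 0], [0, 0, 0, 0, 0, 0], [0, 0, 0, 0, 0, 0], [0, 0, 0, 0, 0, 0], [0, 0, 0, 0, 0, 0]],
  ],
  hand=1,
)

```text
clock: 4.95
eef_pos: [479.7, -218.7, 107.4]
tcp_rot: [3.14, 0.001, 1.954]
contact_force: [0.3, 0.0, -0.4]
opening: 0.302
```

carry_out(
  increments=[
    [[0, 0, 0, 0, 0, 0], [0, 0, 0, 0, 0, 0], [0, 0, 0, 0, 0, 0], [0, 0, 0, 0, 0, 0], [0, 0, 0, 0, 0, 0]],
  ],
)

```text
clock: 5.37
eef_pos: [479.1, -218.3, 106.3]
tcp_rot: [-3.142, -0.0, 1.954]
contact_force: [0.2, 0.3, 0.5]
opening: 0.001
```

Run:
```python
from h import *
f=optics.grab_frame("side");x,y=proj(f,[480,-214,90])[0].astype(int)
cv2.imwrite("pics/s3.png",cv2.resize(f["img"][y-60:y+40,x-60:x+60,::-1],None,fx=6,fy=6,interpolation=cv2.INTER_CUBIC))
s=sense();print(s["contact_force"],s["wrist_torque"],s["eef_pos"],s["opening"])
```

```text
[0.17396481 0.57096226 0.41168103] [0.00055303 0.03849735 0.04347541] [ 479.07500449 -218.30892362  106.21162137] -0.0022310371829087493
```

View pics/s3.png

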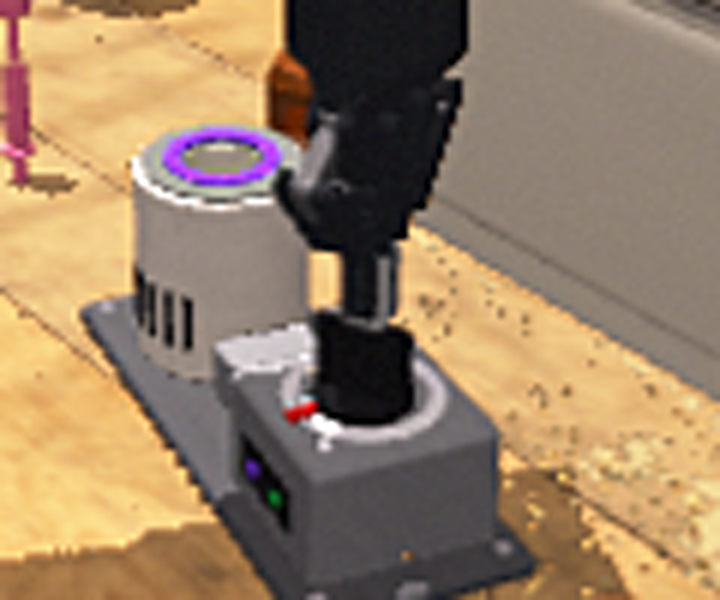

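Run:
```python
from h import *
f=optics.grab_frame("side");x,y=proj(f,[480,-214,90])[0].astype(int);o=np.array([x-60,y-60])
for P in ([479,-218,106],[479,-218,84],[482,-212,199],[482,-212,177],[480.6,-214,112]):
    print(P,(proj(f,P)[0]-o)*6)
print("cam",-f["R"].T@f["t"])
for cx,cy in((355,280),(365,300),(370,315),(385,300),(350,345),(375,370),(330,130),(390,100)):
    print((cx,cy),world(f,(o+np.array([cx,cy])/6).astype(int))[0].round(1))
g=optics.grab_frame("top");x,y=proj(g,[480,-214,90])[0].astype(int)
cv2.imwrite("pics/t3.png",cv2.resize(g["img"][y-50:y+50,x-60:x+60,::-1],None,fx=6,fy=6,interpolation=cv2.INTER_CUBIC))
```

```text
[479, -218, 106] [365.87461701 334.10990488]
[479, -218, 84] [364.78187468 377.37044296]
[482, -212, 199] [367.08888962 134.35540335]
[482, -212, 177] [365.92632593 181.17169669]
[480.6, -214, 112] [363.10426087 317.09523549]
cam [ -47.61257595 -835.84001202  608.02541268]
(355, 280) [ 466.6 -223.9  142. ]
(365, 300) [ 467.6 -227.   131.4]
(370, 315) [ 467.6 -231.1  127.6]
(385, 300) [ 478.2 -230.1  129.2]
(350, 345) [ 472.7 -213.7  102.2]
(375, 370) [ 477.4 -224.5   93.8]
(330, 130) [ 444.4 -233.5  222.6]
(390, 100) [ 477.9 -230.5  224.9]
```

View pics/t3.png

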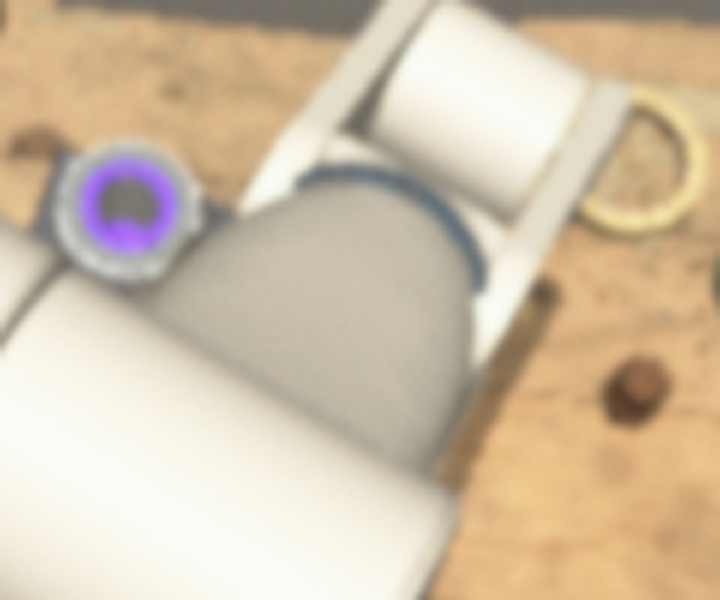

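The gripper shut completely (opening 0) and the fingertips appear to end above the bar's top, at crop (370,322), depth z ≈ 127. That disagrees with the reported TCP. I'll raise it and measure the tips against the camera.

carry_out(
  increments=[
    [[0, 0, -0.1, 0, 0, 0], [0, 0, -0.2, 0, 0, 0], [0, 0, -0.2, 0, 0, 0], [0, 0, -0.2, 0, 0, 0]],
  ],
)

```text
clock: 5.85
eef_pos: [480.7, -219.0, 188.7]
tcp_rot: [3.138, 0.004, 1.954]
contact_force: [0.1, -0.1, 0.5]
opening: -0.004
```

Run:
```python
from h import *
s=sense();print(s["contact_force"],s["eef_pos"],s["tcp_rot"],s["opening"])
f=optics.grab_frame("side");x,y=proj(f,[480,-214,140])[0].astype(int);o=np.array([x-60,y-60])
im=cv2.resize(f["img"][y-60:y+40,x-60:x+60,::-1],None,fx=6,fy=6,interpolation=cv2.INTER_CUBIC)
e=s["eef_pos"]
for dz,c in((0,(0,255,0)),(-22,(0,0,255))):
    p=(proj(f,e+[0,0,dz])[0]-o)*6;print(p);cv2.circle(im,tuple(p.astype(int)),5,c,-1)
cv2.imwrite("pics/s4.png",im);np.save("pics/o4.npy",o)
x,y=proj(f,e)[0].astype(int)
for yy in range(y-14,y+16,2):
    print(yy,[tuple(world(f,(xx,yy))[0].round().astype(int)) for xx in range(x-4,x+6,2)])
```

```text
[ 0.10727087 -0.06345489  0.54903681] [ 480.69018773 -219.04446579  188.67899207] [3.13820979 0.00357677 1.95400741] -0.004447932034279987
[374.96858222 265.50340516]
[373.72693225 312.10333989]
201 [(np.int64(465), np.int64(-219), np.int64(232)), (np.int64(467), np.int64(-225), np.int64(234)), (np.int64(468), np.int64(-230), np.int64(236)), (np.int64(474), np.int64(-231), np.int64(234)), (np.int64(480), np.int64(-232), np.int64(233))]
203 [(np.int64(465), np.int64(-219), np.int64(227)), (np.int64(470), np.int64(-221), np.int64(226)), (np.int64(468), np.int64(-230), np.int64(230)), (np.int64(476), np.int64(-229), np.int64(228)), (np.int64(481), np.int64(-230), np.int64(226))]
205 [(np.int64(463), np.int64(-222), np.int64(223)), (np.int64(467), np.int64(-225), np.int64(223)), (np.int64(467), np.int64(-232), np.int64(226)), (np.int64(476), np.int64(-230), np.int64(223)), (np.int64(482), np.int64(-229), np.int64(220))]
207 [(np.int64(466), np.int64(-218), np.int64(216)), (np.int64(468), np.int64(-223), np.int64(217)), (np.int64(470), np.int64(-229), np.int64(219)), (np.int64(476), np.in
[... 1906 characters left out ...]
-1), np.int64(5))]
225 [(np.int64(661), np.int64(14), np.int64(-1)), (np.int64(665), np.int64(8), np.int64(0)), (np.int64(670), np.int64(3), np.int64(0)), (np.int64(678), np.int64(3), np.int64(-2)), (np.int64(678), np.int64(-9), np.int64(3))]
227 [(np.int64(650), np.int64(0), np.int64(0)), (np.int64(655), np.int64(-4), np.int64(1)), (np.int64(659), np.int64(-10), np.int64(2)), (np.int64(666), np.int64(-12), np.int64(0)), (np.int64(671), np.int64(-16), np.int64(1))]
229 [(np.int64(642), np.int64(-10), np.int64(0)), (np.int64(648), np.int64(-13), np.int64(-1)), (np.int64(651), np.int64(-20), np.int64(1)), (np.int64(656), np.int64(-23), np.int64(1)), (np.int64(664), np.int64(-25), np.int64(0))]
```

View pics/s4.png

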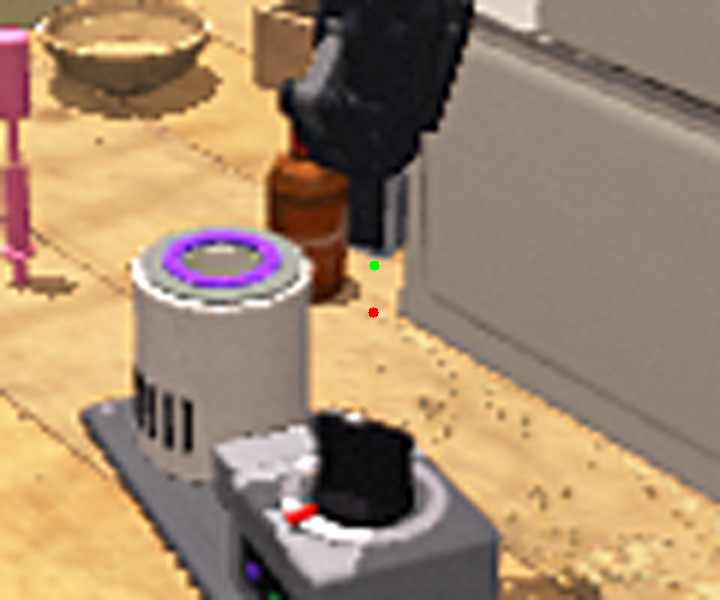

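The tips sit about 10 mm above the reported TCP height, not 22 mm below it, so there is a vertical offset of roughly 32 mm. Laterally they agree. I'll trust the camera. I'm opening the hand and checking again once it has settled.

carry_out(
  increments=[
    [[0, 0, 0, 0, 0, 0], [0, 0, 0, 0, 0, 0], [0, 0, 0, 0, 0, 0], [0, 0, 0, 0, 0, 0], [0, 0, 0, 0, 0, 0]],
  ],
  hand=0.4,
)

```text
clock: 6.32
eef_pos: [478.8, -218.2, 185.6]
tcp_rot: [-3.141, -0.001, 1.954]
contact_force: [0.2, -0.0, -0.2]
opening: 0.601
```

carry_out(
  increments=[
    [[0, 0, 0, 0, 0, 0], [0, 0, 0, 0, 0, 0], [0, 0, 0, 0, 0, 0]],
  ],
)

```text
clock: 6.57
eef_pos: [479.1, -218.3, 186.2]
tcp_rot: [-3.142, -0.0, 1.954]
contact_force: [-0.3, -0.1, -0.0]
opening: 0.602
```

Run:
```python
from h import *
s=sense();print(s["opening"])
f=optics.grab_frame("side");x,y=proj(f,[480,-214,140])[0].astype(int);o=np.array([x-60,y-60])
im=cv2.resize(f["img"][y-60:y+40,x-60:x+60,::-1],None,fx=6,fy=6,interpolation=cv2.INTER_CUBIC)
e=s["eef_pos"]; R=Ro.from_euler('xyz',s["tcp_rot"]).as_matrix()
for dy in(-30,0,30):
    P=e+R@[0,dy,-10]; p=(proj(f,P)[0]-o)*6;cv2.circle(im,tuple(p.astype(int)),5,(0,255,0),-1)
cv2.imwrite("pics/s5.png",im)
# nearby points depth-selected
ys,xs=np.mgrid[y-60:y+20,x-60:x+60];uv=np.c_[xs.ravel(),ys.ravel()];W=world(f,uv)
L=(W-e)@R; k=(abs(L[:,0])<16)&(abs(L[:,1])<60)&(abs(L[:,2])<80); L=L[k];W=W[k]
for sgn in(-1,1):
    q=L[np.sign(L[:,1])==sgn]; q=q[q[:,2]<40]; print(sgn,"tip along tool z max",np.sort(q[:,2])[-6:].round(1)); t=q[q[:,2]>np.sort(q[:,2])[-1]-12]; print(t.min(0).round(1),t.max(0).round(1),len(t))
step([480.6,-214,73.5],1.96)
```

```text
0.6016294962725811
-1 tip along tool z max [-15.2 -14.9 -14.8 -13.8 -13.6 -13.3]
[-11.3 -42.9 -25. ] [  9.5 -29.4 -13.3] 30
1 tip along tool z max [-14.9 -14.7 -14.2 -13.8 -13.  -12. ]
[-11.   21.7 -24. ] [ 10.6  30.4 -12. ] 36
pos [ 479.1 -218.3  186.2] rot [ 3.1416 -0.      1.9539] clock 6.6167
inc [0.0087 0.0075 0.2818] [ 0.     -0.     -0.0058]
```

View pics/s5.png

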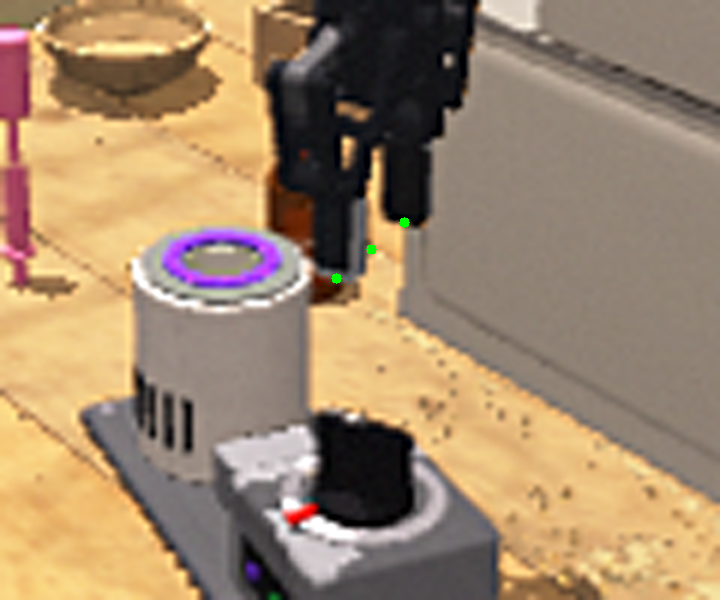

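carry_out(
  increments=[
    [[0.01, 0.008, 0.08, 0, 0, -0.006], [0.01, 0.008, 0.16, 0, 0, -0.006], [0.01, 0.008, 0.22, 0, 0, -0.006], [0.01, 0.008, 0.27, 0, 0, -0.006], [0.01, 0.008, 0.28, 0, 0, -0.006]],
  ],
)

```text
clock: 7.03
eef_pos: [478.6, -212.5, 71.3]
tcp_rot: [-3.138, -0.004, 1.96]
contact_force: [-1.0, 0.4, 0.1]
opening: 0.599
```

carry_out(
  increments=[
    [[0, 0, 0, 0, 0, 0], [0, 0, 0, 0, 0, 0], [0, 0, 0, 0, 0, 0], [0, 0, 0, 0, 0, 0], [0, 0, 0, 0, 0, 0]],
  ],
  hand=1,
)

```text
clock: 7.45
eef_pos: [481.5, -214.1, 75.7]
tcp_rot: [3.14, 0.002, 1.96]
contact_force: [-1.9, -2.0, 7.9]
opening: 0.134
```

carry_out(
  increments=[
    [[0, 0, 0, 0, 0, 0], [0, 0, 0, 0, 0, 0], [0, 0, 0, 0, 0, 0]],
  ],
)

```text
clock: 7.7
eef_pos: [481.5, -214.1, 75.8]
tcp_rot: [3.14, 0.002, 1.96]
contact_force: [-1.2, -2.5, 7.3]
opening: 0.136
```

```bash
cat >> h.py <<'E'
def crop(n,P,name,up=60,dn=40,hw=60):
    f=optics.grab_frame(n);x,y=proj(f,P)[0].astype(int)
    cv2.imwrite(f"pics/{name}.png",cv2.resize(f["img"][y-up:y+dn,x-hw:x+hw,::-1],None,fx=6,fy=6,interpolation=cv2.INTER_CUBIC)); return f,np.array([x-hw,y-up])
E
python3 - <<'E'
from h import *
crop("side",[480,-214,90],"s6")
s=sense();print(s["contact_force"],s["wrist_torque"],s["eef_pos"],s["opening"])
E
```

```text
[-1.49556115 -2.02199456  6.4010788 ] [-0.28966275  0.35358883  0.03271079] [ 481.48680251 -214.06923418   75.73698652] 0.13149016972729163
```

View pics/s6.png

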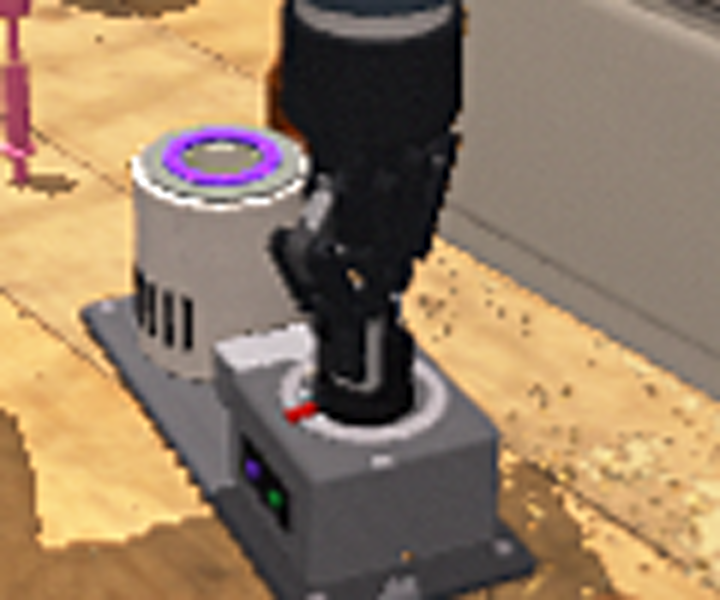

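The bar is gripped (opening 0.135 ≈ 11.5 mm). Turning +65° in two calls.

carry_out(
  increments=[
    [[0, 0, 0, 0, 0, -0.11], [0, 0, 0, 0, 0, -0.22], [0, 0, 0, 0, 0, -0.33], [0, 0, 0, 0, 0, -0.44], [0, 0, 0, 0, 0, -0.545]],
  ],
)

```text
clock: 8.17
eef_pos: [481.8, -213.8, 75.8]
tcp_rot: [3.141, 0.003, 2.536]
contact_force: [1.5, 0.6, 6.3]
opening: 0.135
```

carry_out(
  increments=[
    [[0, 0, 0, 0, 0, -0.11], [0, 0, 0, 0, 0, -0.22], [0, 0, 0, 0, 0, -0.33], [0, 0, 0, 0, 0, -0.44], [0, 0, 0, 0, 0, -0.545]],
  ],
)

```text
clock: 8.58
eef_pos: [481.9, -213.4, 75.8]
tcp_rot: [-3.141, 0.003, 3.107]
contact_force: [1.1, 3.4, 7.0]
opening: 0.135
```

carry_out(
  increments=[
    [[0, 0, 0, 0, 0, 0], [0, 0, 0, 0, 0, 0]],
  ],
)

```text
clock: 8.75
eef_pos: [481.9, -213.4, 75.8]
tcp_rot: [-3.141, 0.003, 3.102]
contact_force: [-0.1, 3.1, 7.1]
opening: 0.132
```

Run:
```python
from h import *
crop("side",[480,-214,90],"s7")
s=sense();print(s["contact_force"],s["wrist_torque"],s["eef_pos"],s["opening"],s["qpos"])
```

```text
[1.62930539 3.52550145 6.16641649] [ 0.51498762 -0.10373363  0.02507472] [ 481.93568454 -213.41693559   75.76837551] 0.13147213605856578 [-4.20303335e-01  3.94130655e-01  1.96267659e+00  1.23291029e-03
  7.81938346e-01 -1.95192849e+00]
```

View pics/s7.png

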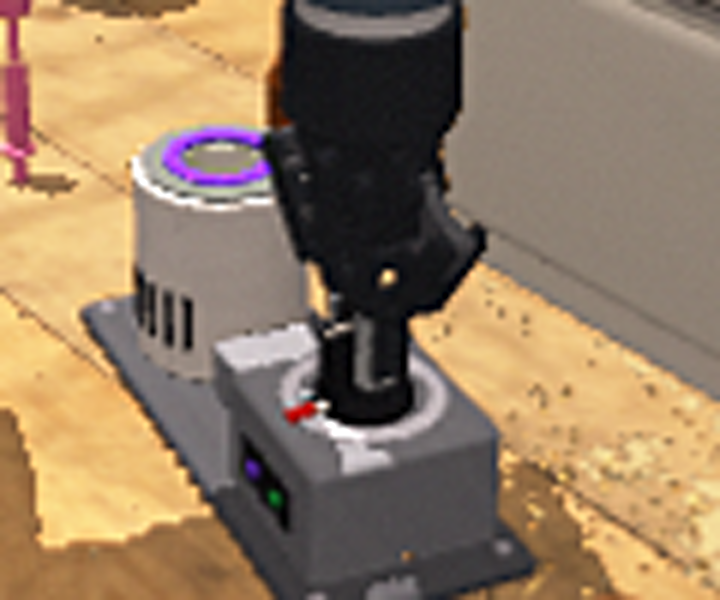

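The white nib at crop (320,405) now sits right at the red tab (298,412). Releasing and rising to check.

carry_out(
  increments=[
    [[0, 0, 0, 0, 0, 0], [0, 0, 0, 0, 0, 0], [0, 0, 0, 0, 0, 0], [0, 0, 0, 0, 0, 0], [0, 0, 0, 0, 0, 0]],
  ],
  hand=0.4,
)

```text
clock: 9.22
eef_pos: [480.5, -213.5, 74.3]
tcp_rot: [3.142, -0.0, 3.102]
contact_force: [-0.1, -0.5, -0.4]
opening: 0.603
```

carry_out(
  increments=[
    [[0, 0, -0.1, 0, 0, 0], [0, 0, -0.2, 0, 0, 0], [0, 0, -0.3, 0, 0, 0], [0, 0, -0.4, 0, 0, 0], [0, 0, -0.4, 0, 0, 0]],
  ],
)

```text
clock: 9.63
eef_pos: [484.3, -215.1, 242.0]
tcp_rot: [-3.137, 0.011, 3.102]
contact_force: [1.4, -0.7, 0.7]
opening: 0.597
```

Run:
```python
from h import *
f,o=crop("side",[480,-214,90],"s8",30,20,35)
im=f["img"]
ys,xs=np.mgrid[225:275,330:380]; uv=np.c_[xs.ravel(),ys.ravel()]
W=world(f,uv); dark=(im[uv[:,1],uv[:,0]].max(1)<70)
sel=dark&(W[:,2]>85)&(W[:,2]<118)&(np.hypot(W[:,0]-480,W[:,1]+214)<32)
P=W[sel]; C,ev=np.linalg.eigh(np.cov(P[:,:2].T)); print(len(P),"bar dir",np.arctan2(ev[1,1],ev[0,1]),np.sqrt(C),P.mean(0))
T=W[sel&(W[:,2]>109.5)][:,:2];C,ev=np.linalg.eigh(np.cov(T.T)); print(len(T),"top dir",np.arctan2(ev[1,1],ev[0,1]),np.sqrt(C))
step([460,-80,290],1.57)
```

```text
142 bar dir 3.044560621506505 [ 2.17969566 13.39325417] [ 476.40524922 -218.61995039   99.71632435]
24 top dir 3.1100565228699257 [ 2.77191054 13.50606603]
pos [ 483.  -214.6  238.6] rot [-3.1385  0.0075  3.1017] clock 9.6833
inc [ 0.0699  0.3334 -0.1302] [0.0032 0.008  1.4626]
```

View pics/s8.png

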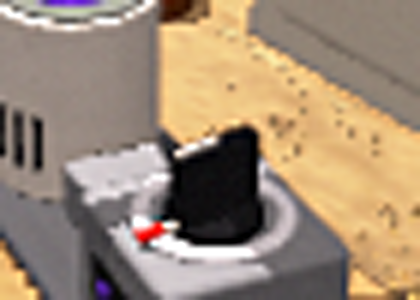

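The dial is set: bar direction is about 3.04–3.11 against the tab's 3.10, and the nib lines up with the red tab at crop (150,232). Next is the mandrel; I'm swinging over it.

carry_out(
  increments=[
    [[0.04, 0.5, 0, 0, 0, 0.58], [0.04, 0.5, 0, 0, 0, 0.58], [0.04, 0.5, 0, 0, 0, 0.58], [0.04, 0.5, 0, 0, 0, 0.58], [0.04, 0.5, 0, 0, 0, 0.58]],
  ],
)

```text
clock: 10.1
eef_pos: [472.3, -26.1, 232.9]
tcp_rot: [-3.141, -0.002, 2.539]
contact_force: [1.3, 0.9, 0.5]
opening: 0.605
```

Run:
```python
from h import *
H={}
for n in("side","top"):
    f=optics.grab_frame(n); x,y=proj(f,[465,233,174])[0].astype(int)
    cv2.imwrite(f"pics/{n}9.png",cv2.resize(f["img"][y-30:y+60,x-45:x+45,::-1],None,fx=6,fy=6,interpolation=cv2.INTER_CUBIC)); print(n,x-45,y-30)
    for k in("red_barrel_top","stand","pale_mandrel"):
        for d in nets.tip_of(k,n):
            if np.hypot(d["point"][0]-465,d["point"][1]-260)<80: print(k,d["point"].round(1) if hasattr(d["point"],"round") else d["point"],d["confidence"])
    if n=="side":
        ys,xs=np.mgrid[y-10:y+40,x-12:x+12];uv=np.c_[xs.ravel(),ys.ravel()];W=world(f,uv);k=(np.hypot(W[:,0]-465,W[:,1]-233)<25)
        for lo,hi in((125,150),(150,172),(40,90),(172,180)):
            m=k&(W[:,2]>lo)&(W[:,2]<hi); print(lo,hi,m.sum(),W[m].mean(0).round(1) if m.any() else 0, (uv[m].mean(0)+0).round(2) if m.any() else 0)
step([465,233,240],1.57)
```

```text
side 221 141
red_barrel_top [468.2, 233.7, 91.2] 0.47
stand [467.0, 285.4, -0.1] 0.61
pale_mandrel [473.2, 331.1, 14.8] 0.74
125 150 49 [459.8 224.4 137.7] [266.94 182.43]
150 172 43 [458.3 224.7 161.5] [265.95 176.  ]
40 90 54 [460.3 227.4  67.2] [268.28 200.8 ]
172 180 15 [462.7 229.7 173.9] [266.13 171.87]
top 219 189
red_barrel_top [459.5, 230.2, 90.5] 0.54
stand [464.0, 281.2, -0.7] 0.8
pale_mandrel [468.2, 235.0, 18.4] 0.53
pale_mandrel [474.8, 335.3, 15.2] 0.47
pos [473.4 -28.7 233.8] rot [-3.1410e+00 -5.0000e-04  2.5442e+00] clock 10.5
inc [ 0.3853  0.5292 -0.0156] [-7.000e-04 -2.000e-04  9.303e-01]
```

View pics/side9.png

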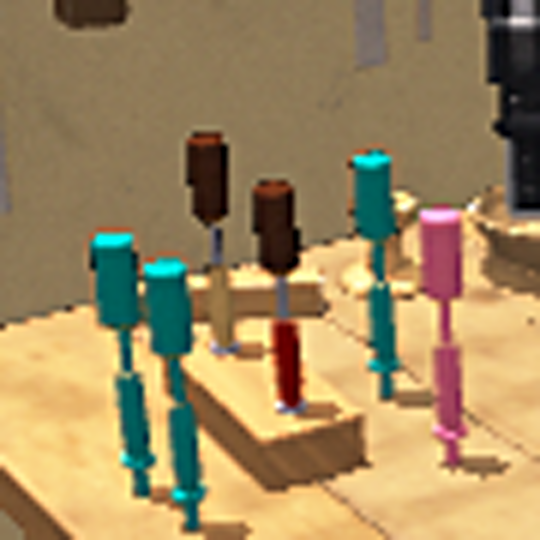

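View pics/top9.png

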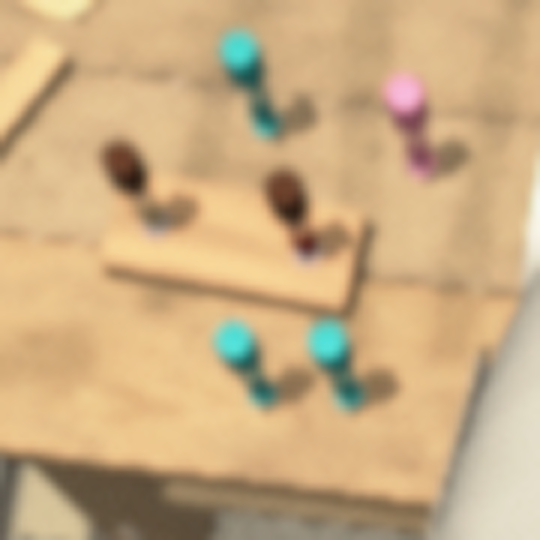

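carry_out(
  increments=[
    [[0.387, 0.528, -0.015, 0, 0, 0.93], [0.387, 0.528, -0.015, 0, 0, 0.93], [0.387, 0.528, -0.015, 0, 0, 0.93], [0.387, 0.528, -0.015, 0, 0, 0.93], [0.387, 0.528, -0.015, 0, 0, 0.93]],
  ],
)

```text
clock: 10.92
eef_pos: [467.9, 153.2, 238.4]
tcp_rot: [3.141, 0.0, 1.995]
contact_force: [0.6, -0.0, 0.2]
opening: 0.604
```

Run:
```python
from h import *
f=optics.grab_frame("top"); print(atz(f,[265.8,220.2],174))
step([464,233,240],1.57)
```

```text
[[462.40885061 229.09673417 174.        ]]
pos [468.1 158.8 238.8] rot [ 3.1393e+00 -3.0000e-03  1.9814e+00] clock 10.9667
inc [ 0.1743  0.0647 -0.0024] [ 0.0015 -0.0033  0.3928]
```

carry_out(
  increments=[
    [[0.173, 0.065, -0.002, 0.001, -0.003, 0.393], [0.173, 0.065, -0.002, 0.001, -0.003, 0.393], [0.173, 0.065, -0.002, 0.001, -0.003, 0.393], [0.173, 0.065, -0.002, 0.001, -0.003, 0.393], [0.173, 0.065, -0.002, 0.001, -0.003, 0.393]],
  ],
)

```text
clock: 11.38
eef_pos: [462.7, 226.2, 238.9]
tcp_rot: [-3.141, 0.004, 1.589]
contact_force: [-0.3, -0.7, 0.7]
opening: 0.602
```

carry_out(
  increments=[
    [[0, 0, 0, 0, 0, 0], [0, 0, 0, 0, 0, 0]],
  ],
)

```text
clock: 11.55
eef_pos: [462.7, 225.6, 239.1]
tcp_rot: [-3.141, 0.003, 1.592]
contact_force: [-0.3, -1.0, 0.4]
opening: 0.601
```

```bash
cat >> h.py <<'E'
def fingers(f,s):
    e=s["eef_pos"]; R=Ro.from_euler('xyz',s["tcp_rot"]).as_matrix()
    x,y=proj(f,e)[0].astype(int);ys,xs=np.mgrid[max(0,y-60):y+40,x-60:x+60];uv=np.c_[xs.ravel(),ys.ravel()];W=world(f,uv)
    L=(W-e)@R; k=(abs(L[:,0])<18)&(abs(L[:,1])<60)&(L[:,2]>-60)&(L[:,2]<5)&(f["img"][uv[:,1],uv[:,0]].max(1)<110); L=L[k]
    for sg in(-1,1):
        q=L[np.sign(L[:,1])==sg]
        if len(q): print(sg,len(q),"tip",np.sort(q[:,2])[-5:].round(1),"x",np.percentile(q[q[:,2]>q[:,2].max()-15],[2,98],axis=0).round(1).tolist())
E
python3 - <<'E'
from h import *
s=sense();f,o=crop("side",[465,233,190],"s10"); fingers(f,s); crop("top",[465,233,190],"t10",50,50)
step([463.5,232,120.5],1.57)
E
```

```text
-1 77 tip [-16.5 -15.8 -15.5 -13.7 -12.6] x [[-14.1, -41.5, -26.5], [2.7, -27.6, -13.0]]
1 87 tip [-16.1 -16.  -15.2 -13.4 -13.2] x [[-11.4, 22.7, -26.7], [8.6, 34.9, -13.3]]
pos [462.6 225.8 239.2] rot [-3.1412  0.0033  1.5914] clock 11.65
inc [0.0164 0.0027 0.2967] [-0.0004  0.0031  0.0204]
```

View pics/s10.png

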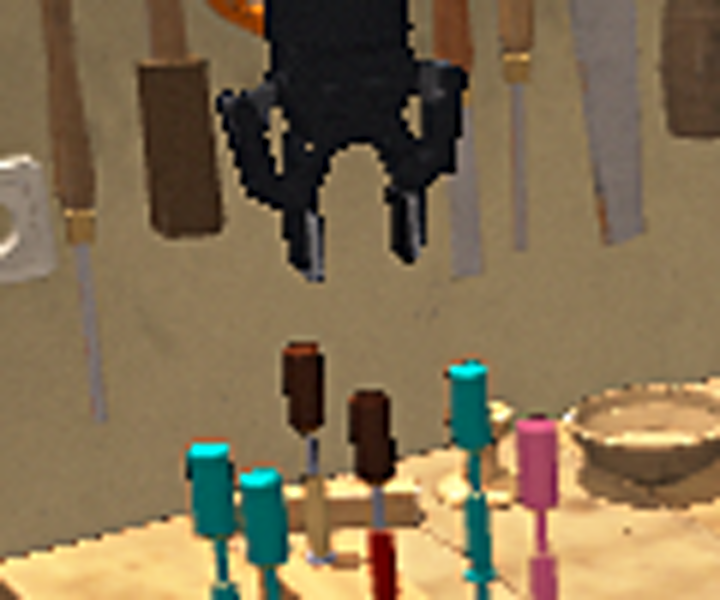

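carry_out(
  increments=[
    [[0.019, 0.005, 0.04, 0, 0.003, 0.02], [0.019, 0.005, 0.12, 0, 0.003, 0.02], [0.019, 0.005, 0.2, 0, 0.003, 0.02], [0.019, 0.005, 0.27, 0, 0.003, 0.02], [0.019, 0.005, 0.297, 0, 0.003, 0.02]],
  ],
)

```text
clock: 12.07
eef_pos: [462.3, 232.4, 117.1]
tcp_rot: [-3.137, 0.002, 1.57]
contact_force: [-0.3, 0.4, -0.2]
opening: 0.599
```

carry_out(
  increments=[
    [[0, 0, 0, 0, 0, 0], [0, 0, 0, 0, 0, 0]],
  ],
)

```text
clock: 12.23
eef_pos: [464.5, 233.7, 120.9]
tcp_rot: [-3.141, 0.0, 1.57]
contact_force: [-0.1, -0.6, 0.9]
opening: 0.599
```

Run:
```python
from h import *
s=sense();f,o=crop("side",[465,233,150],"s11"); print(s["eef_pos"],s["tcp_rot"],s["contact_force"])
```

```text
[464.50450979 233.681829   120.85845417] [-3.14100758e+00  2.46856036e-04  1.57017820e+00] [-0.08608074 -0.58118809  0.89744126]
```

View pics/s11.png

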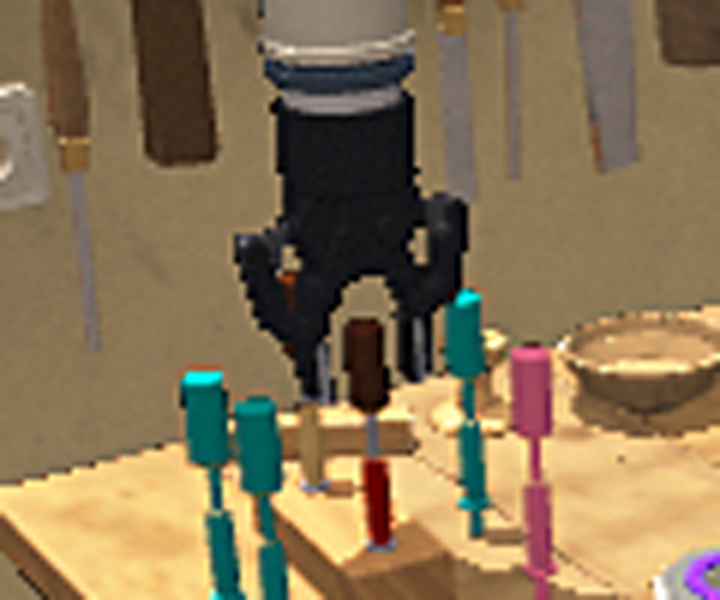

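The red mandrel's handle, crop (366,365), sits midway between the pads at x≈325 and 400, with the fingertips above the barrel. Closing.

carry_out(
  increments=[
    [[0, 0, 0, 0, 0, 0], [0, 0, 0, 0, 0, 0], [0, 0, 0, 0, 0, 0], [0, 0, 0, 0, 0, 0], [0, 0, 0, 0, 0, 0]],
  ],
  hand=1,
  squeeze=40,
)

```text
clock: 12.7
eef_pos: [465.0, 234.3, 122.0]
tcp_rot: [3.14, -0.001, 1.57]
contact_force: [-1.7, 0.4, 6.1]
opening: 0.269
```

carry_out(
  increments=[
    [[0, 0, 0, 0, 0, 0], [0, 0, 0, 0, 0, 0]],
  ],
)

```text
clock: 12.87
eef_pos: [465.0, 234.3, 122.0]
tcp_rot: [3.14, -0.001, 1.57]
contact_force: [-0.7, 0.0, 7.6]
opening: 0.272
```

carry_out(
  increments=[
    [[0, 0, -0.02, 0, 0, 0], [0, 0, -0.04, 0, 0, 0], [0, 0, -0.07, 0, 0, 0], [0, 0, -0.1, 0, 0, 0], [0, 0, -0.15, 0, 0, 0]],
  ],
)

```text
clock: 13.28
eef_pos: [463.4, 233.4, 180.8]
tcp_rot: [-3.14, 0.001, 1.57]
contact_force: [0.5, 0.9, -1.6]
opening: 0.268
```

carry_out(
  increments=[
    [[0, 0, -0.05, 0, 0, 0], [0, 0, -0.1, 0, 0, 0], [0, 0, -0.15, 0, 0, 0], [0, 0, -0.18, 0, 0, 0], [0, 0, -0.2, 0, 0, 0]],
  ],
)

```text
clock: 13.7
eef_pos: [464.9, 234.1, 263.1]
tcp_rot: [3.139, -0.001, 1.57]
contact_force: [0.2, 0.5, -1.0]
opening: 0.271
```

carry_out(
  increments=[
    [[0, 0, 0, 0, 0, 0], [0, 0, 0, 0, 0, 0]],
  ],
)

```text
clock: 13.87
eef_pos: [464.2, 233.8, 260.7]
tcp_rot: [3.141, -0.0, 1.57]
contact_force: [-0.4, -0.3, -0.7]
opening: 0.271
```

Run:
```python
from h import *
s=sense();f,o=crop("side",[465,233,240],"s12",40,60); print(s["eef_pos"],s["tcp_rot"],s["contact_force"],s["opening"])
ys,xs=np.mgrid[o[1]:o[1]+100,o[0]:o[0]+120];uv=np.c_[xs.ravel(),ys.ravel()];W=world(f,uv);c=f["img"][uv[:,1],uv[:,0]].astype(int)
red=(c[:,0]>90)&(c[:,1]<50)&(c[:,2]<50)&(np.hypot(W[:,0]-465,W[:,1]-230)<35); print(red.sum(),W[red].min(0),W[red].max(0))
for z in range(175,250,8):
    m=red&(abs(W[:,2]-z)<4)
    if m.sum()>2: print(z,m.sum(),W[m].mean(0).round(1))
step([518,-61,260],1.57)
```

```text
[464.16859374 233.76757222 260.6781933 ] [ 3.14131833e+00 -1.91487919e-04  1.57006955e+00] [-0.43870308 -0.33453365 -0.69734851] 0.27135835692496774
51 [454.33838272 220.12869056 177.54324571] [464.97119245 234.02950483 228.75786425]
183 5 [457.3 227.2 184. ]
191 7 [458.6 225.9 190.8]
199 7 [458.9 227.1 199. ]
207 9 [458.9 227.1 207.4]
215 9 [458.9 226.4 215.4]
223 8 [459.8 227.3 222.5]
231 4 [459.8 226.3 228. ]
pos [463.8 233.6 259.9] rot [-3.1407e+00  4.0000e-04  1.5701e+00] clock 13.9167
inc [-7.364e-01  1.360e-01  1.000e-04] [-0.0009  0.0004  0.0001]
```

View pics/s12.png

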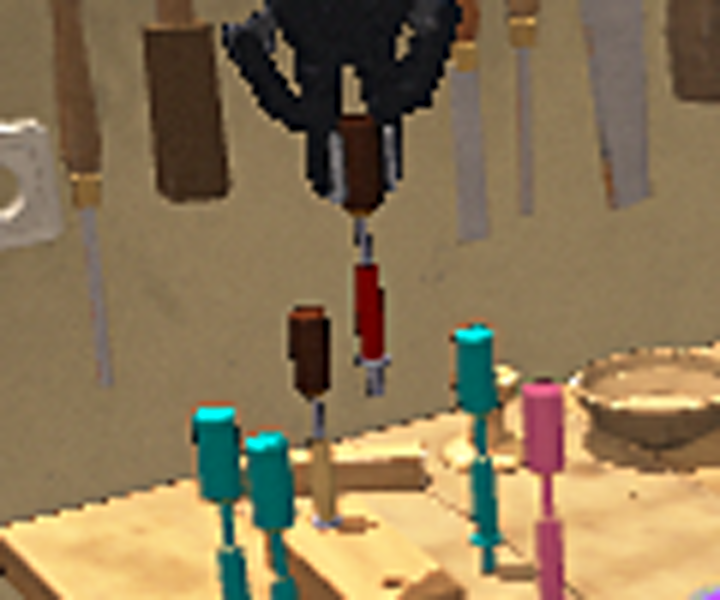

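It's held with the barrel clear of the fingers (red at crop (370,310), tips at y≈195). Lower end is about 107 mm below the reported TCP. Moving over the well.

carry_out(
  increments=[
    [[-0.05, 0.01, 0, 0, 0, 0], [-0.12, 0.022, 0, 0, 0, 0], [-0.2, 0.037, 0, 0, 0, 0], [-0.28, 0.052, 0, 0, 0, 0], [-0.36, 0.068, 0, 0, 0, 0]],
  ],
)

```text
clock: 14.33
eef_pos: [490.6, 88.4, 259.2]
tcp_rot: [-3.139, 0.001, 1.571]
contact_force: [1.0, 1.6, -0.6]
opening: 0.271
```

carry_out(
  increments=[
    [[-0.08, 0.015, 0, 0, 0, 0], [-0.16, 0.03, 0, 0, 0, 0], [-0.24, 0.045, 0, 0, 0, 0], [-0.31, 0.058, 0, 0, 0, 0], [-0.36, 0.067, 0, 0, 0, 0]],
  ],
)

```text
clock: 14.75
eef_pos: [517.5, -56.6, 259.2]
tcp_rot: [-3.139, 0.0, 1.569]
contact_force: [-0.0, -0.3, -1.7]
opening: 0.265
```

carry_out(
  increments=[
    [[0, 0, 0, 0, 0, 0], [0, 0, 0, 0, 0, 0], [0, 0, 0, 0, 0, 0]],
  ],
)

```text
clock: 15.0
eef_pos: [517.4, -53.8, 259.5]
tcp_rot: [-3.139, -0.0, 1.57]
contact_force: [0.2, 0.0, -0.8]
opening: 0.273
```

```bash
cat >> h.py <<'E'
def mand(f,s):
    e=s["eef_pos"]; x,y=proj(f,e-[0,0,60])[0].astype(int)
    ys,xs=np.mgrid[y-35:y+35,x-30:x+30];uv=np.c_[xs.ravel(),ys.ravel()];W=world(f,uv);c=f["img"][uv[:,1],uv[:,0]].astype(int)
    red=(c[:,0]>80)&(c[:,1]<60)&(c[:,2]<60)&(np.hypot(W[:,0]-e[0],W[:,1]-e[1])<30)
    W=W[red];uv=uv[red];print("red",len(W),W.mean(0).round(1),"z",W[:,2].min().round(1),W[:,2].max().round(1))
    if len(W)>15:
        print("d/dz",[np.polyfit(W[:,2],W[:,i],1)[0].round(4) for i in(0,1)])
    # pixel-centre line: mean u per row -> centre of barrel in camera-perp plane
    C=-f["R"].T@f["t"]; h=(e-C)[:2]; h/=np.linalg.norm(h)
    ax=W.mean(0)[:2]+h*6.3; print("axis est",ax.round(1))
    return ax
def rim(f):
    hsv=cv2.cvtColor(f["img"],cv2.COLOR_RGB2HSV).astype(int)
    yy,xx=np.nonzero((hsv[...,0]>120)&(hsv[...,0]<150)&(hsv[...,1]>90)); R=atz(f,np.c_[xx,yy]+0.0,117)[:,:2]
    R=R[np.linalg.norm(R-[518,-60],axis=1)<45]
    rng=(R.max(0)+R.min(0))/2; (cx,cy),rad=cv2.minEnclosingCircle(R.astype(np.float32)); print("rim",len(R),"enc",round(cx,1),round(cy,1),round(rad,1),"mean",R.mean(0).round(1),"box",rng.round(1))
E
python3 - <<'E'
from h import *
s=sense();f,o=crop("side",[518,-60,170],"s13",60,40); print(s["eef_pos"],s["tcp_rot"],s["opening"]); mand(f,s);rim(f)
s=sense();f,o=crop("top",[518,-60,117],"t13",50,50);rim(f)
E
```

```text
[517.38903899 -53.82635123 259.52171278] [-3.13947241e+00 -4.79100769e-04  1.56961423e+00] 0.27295337546709875
red 82 [511.7 -60.5 206.6] z 174.9 260.4
d/dz [np.float64(0.0124), np.float64(0.0495)]
axis est [515.4 -55.4]
rim 92 enc 517.4 -58.9 30.6 mean [516.5 -59. ] box [516.1 -59.3]Traceback (most recent call last):
  File "<stdin>", line 3, in <module>
  File "h.py", line 55, in rim
    rng=(R.max(0)+R.min(0))/2; (cx,cy),rad=cv2.minEnclosingCircle(R.astype(np.float32)); print("rim",len(R),"enc",round(cx,1),round(cy,1),round(rad,1),"mean",R.mean(0).round(1),"box",rng.round(1))
         ~~~~~^^^
    return umr_maximum(a, axis, None, out, keepdims, initial, where)
ValueError: zero-size array to reduction operation maximum which has no identity
```

View pics/s13.png

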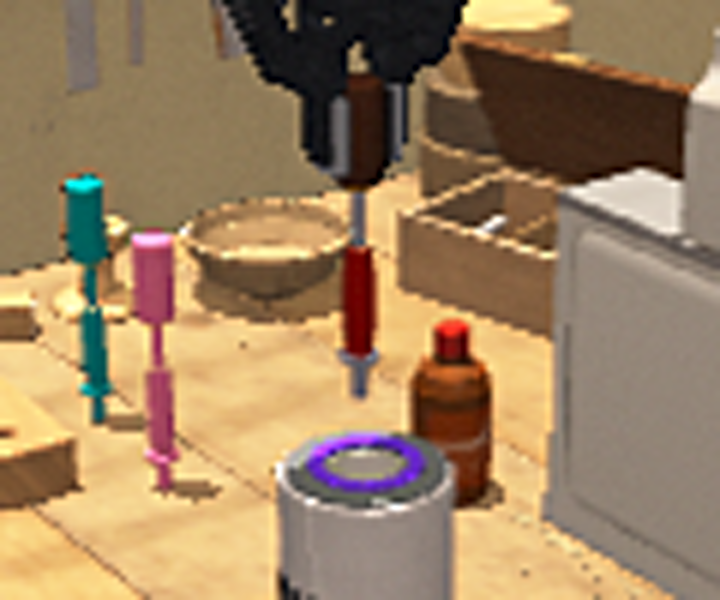

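View pics/t13.png

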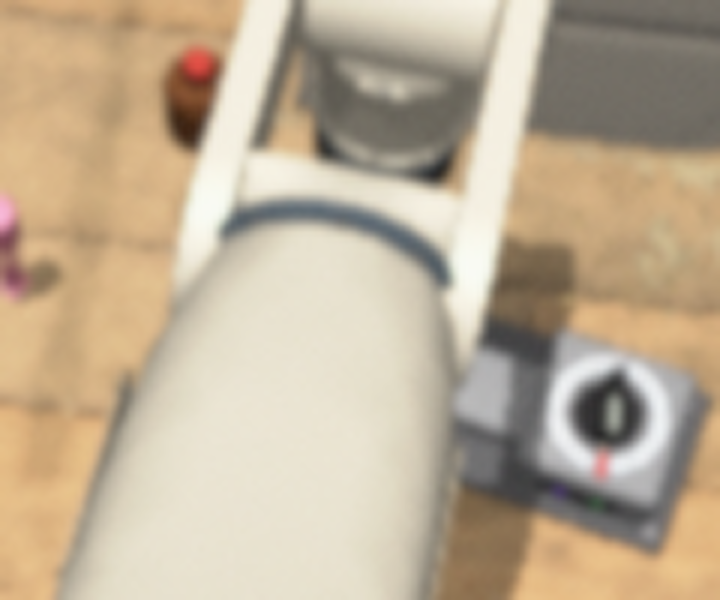

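carry_out(
  increments=[
    [[-0.01, 0.003, 0.02, 0, 0, 0], [-0.01, 0.003, 0.04, 0, 0, 0], [-0.01, 0.003, 0.06, 0, 0, 0], [-0.01, 0.003, 0.06, 0, 0, 0], [-0.01, 0.003, 0.06, 0, 0, 0]],
  ],
)

```text
clock: 15.52
eef_pos: [518.6, -58.0, 235.5]
tcp_rot: [-3.14, -0.0, 1.57]
contact_force: [0.2, -0.1, -0.7]
opening: 0.269
```

carry_out(
  increments=[
    [[0, 0, 0, 0, 0, 0], [0, 0, 0, 0, 0, 0]],
  ],
)

```text
clock: 15.68
eef_pos: [519.4, -58.2, 236.7]
tcp_rot: [3.141, 0.0, 1.57]
contact_force: [-0.2, 0.7, -1.8]
opening: 0.27
```

```bash
cat > m.py <<'E'
from h import *
from scipy.optimize import least_squares
def meas(f,s,zlo,zhi,name=None):
    """axis of barrel in side frame from silhouette midline + depth, vs rim centre"""
    e=s["eef_pos"]; x,y=proj(f,e-[2,2,55])[0].astype(int)
    im=f["img"].astype(int); rows=[];
    a=proj(f,[e[0]-2,e[1]-1.5,zhi-4])[0];b=proj(f,[e[0]-2,e[1]-1.5,zlo+4])[0]
    mids=[];deps=[]
    for v in range(int(a[1])+1,int(b[1])):
        c=im[v,x-12:x+13]; w=np.clip(c[:,0]-np.maximum(c[:,1],c[:,2]),0,None)*((c[:,1]<75))
        if w.sum()>80:
            u=(w*np.arange(x-12,x+13)).sum()/w.sum(); mids.append((u,v)); 
            for du in(-1,0,1): deps.append(world(f,(int(round(u))+du,v))[0])
    mids=np.array(mids);deps=np.array(deps)
    C=-f["R"].T@f["t"];h=(e-C)[:2];h/=np.linalg.norm(h)
    D=deps[:,:2]+h*7.2
    along=np.median(D@h); 
    n=np.array([h[1],-h[0]])
    # lateral: fit n-offset at top & bottom, given 'along'
    def res(p):
        P=[]
        zz=np.linspace(zlo,zhi,12); o=p[0]+p[1]*(zz-(zlo+zhi)/2)
        X=np.c_[along*h[0]+o*n[0],along*h[1]+o*n[1],zz]; q=proj(f,X); return np.interp(mids[:,1],q[::-1,1],q[::-1,0])-mids[:,0]
    r0=least_squares(res,[e[:2]@n,0]); 
    xy=along*h+r0.x[0]*n
    kk=np.polyfit(deps[:,2],D@h,1)[0]
    print("rows",len(mids),"axis(mid)",xy.round(1),"lat slope",r0.x[1].round(4),"along slope",kk.round(4),"res",np.abs(r0.fun).mean().round(2),"rel eef",(xy-e[:2]).round(1))
    return xy
E
python3 - <<'E'
from m import *
s=sense();f,o=crop("side",[518,-60,150],"s14",50,50); print(s["eef_pos"],s["tcp_rot"]); z0=s["eef_pos"][2]-107
meas(f,s,z0+24,z0+79);rim(f)
# rim centre fit w/ ellipse of hole: violet outer boundary model fit
m=cv2.inRange(cv2.cvtColor(f["img"],cv2.COLOR_RGB2HSV),(118,80,60),(152,255,255)); 
cs,_=cv2.findContours(m,cv2.RETR_EXTERNAL,cv2.CHAIN_APPROX_NONE);c=max(cs,key=cv2.contourArea)[:,0].astype(float)
R=atz(f,c,117)[:,:2];q=least_squares(lambda p:np.hypot(*(R-p[:2]).T)-p[2],[518,-60,29],loss="soft_l1");print("fit outer",q.x.round(1),np.abs(q.fun).mean().round(2))
E
```

```text
[519.43145622 -58.23525914 236.70182705] [3.14146232e+00 1.94884232e-04 1.57017451e+00]
rows 14 axis(mid) [519.9 -60.3] lat slope -0.1224 along slope -1.7477 res 0.49 rel eef [ 0.5 -2.1]
rim 88 enc 517.4 -58.9 30.6 mean [515.6 -59.9] box [516.1 -58.5]
fit outer [516.4 -60.1  26.2] 3.43
```

View pics/s14.png

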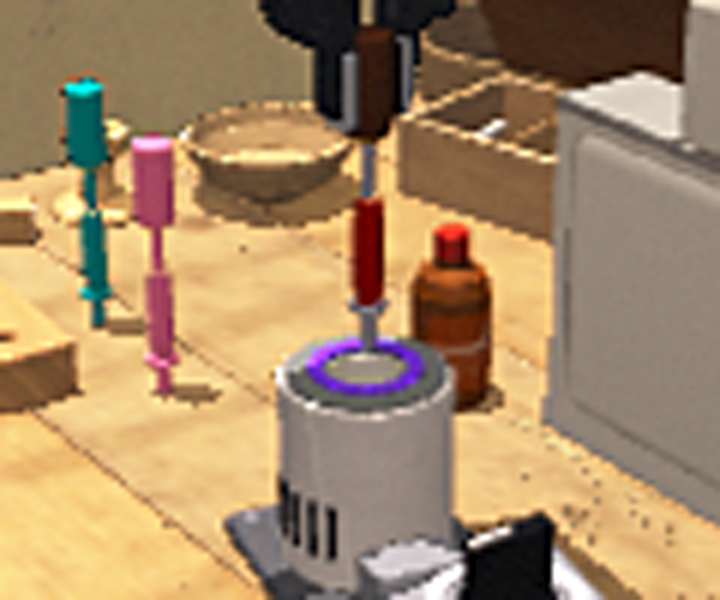

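Run:
```python
from m import *
s=sense();f,o=crop("side",[518,-60,150],"s15",50,50);e=s["eef_pos"];print(e)
x,y=proj(f,e-[2,2,55])[0].astype(int)
ys,xs=np.mgrid[y-30:y+30,x-12:x+13];uv=np.c_[xs.ravel(),ys.ravel()];W=world(f,uv);c=f["img"][uv[:,1],uv[:,0]].astype(int)
k=(c[:,0]>70)&(c[:,1]<40)&(c[:,2]<40)&(W[:,2]<213)&(np.hypot(*(W[:,:2]-e[:2]).T)<20); W=W[k];U=uv[k]
C=-f["R"].T@f["t"];h=(e-C)[:2];h/=np.linalg.norm(h);n=np.array([h[1],-h[0]])
print(len(W),"z",W[:,2].min(),W[:,2].max(),"axis",(W[:,:2].mean(0)+6.3*h).round(1),"slopes lat/along",np.polyfit(W[:,2],W[:,:2]@n,1)[0],np.polyfit(W[:,2],W[:,:2]@h,1)[0])
for lo,hi in((150,170),(170,190),(190,212)):
    m=(W[:,2]>lo)&(W[:,2]<hi);print(lo,m.sum(),(W[m][:,:2].mean(0)+6.3*h).round(1),U[m].mean(0))
for P in([516.8,-59.3,117],[516.8,-59.3,129.5],[516.8,-59.3,153],[516.8,-59.3,207],[516.8,-59.3,160],[516.8,-59.3,180],[516.8,-59.3,200]): print(P,proj(f,P)[0].round(2),((proj(f,P)[0]-o+.5)*6).round())
for a in range(0,360,45): print(a,((proj(f,[516.8+21*np.cos(a/57.3),-59.3+21*np.sin(a/57.3),117])[0]-o+.5)*6).round())
```

```text
[519.430679   -58.2727144  236.74153574]
77 z 155.81541195469498 206.4305757585695 axis [518.  -60.6] slopes lat/along -0.0020662250872860595 0.036975512115801024
150 18 [517.7 -61.3] [330.05555556 200.61111111]
170 32 [517.8 -60.4] [329.90625 195.21875]
190 27 [518.4 -60.4] [330.03703704 189.14814815]
[516.8, -59.3, 117] [329.52 213.54] [366. 366.]
[516.8, -59.3, 129.5] [329.49 209.75] [366. 343.]
[516.8, -59.3, 153] [329.44 202.52] [366. 300.]
[516.8, -59.3, 207] [329.31 185.37] [365. 197.]
[516.8, -59.3, 160] [329.42 200.34] [366. 287.]
[516.8, -59.3, 180] [329.37 194.04] [365. 249.]
[516.8, -59.3, 200] [329.33 187.64] [365. 211.]
0 [400. 355.]
45 [373. 347.]
90 [341. 351.]
135 [324. 364.]
180 [331. 378.]
225 [359. 386.]
270 [392. 382.]
315 [408. 369.]
```

View pics/s15.png

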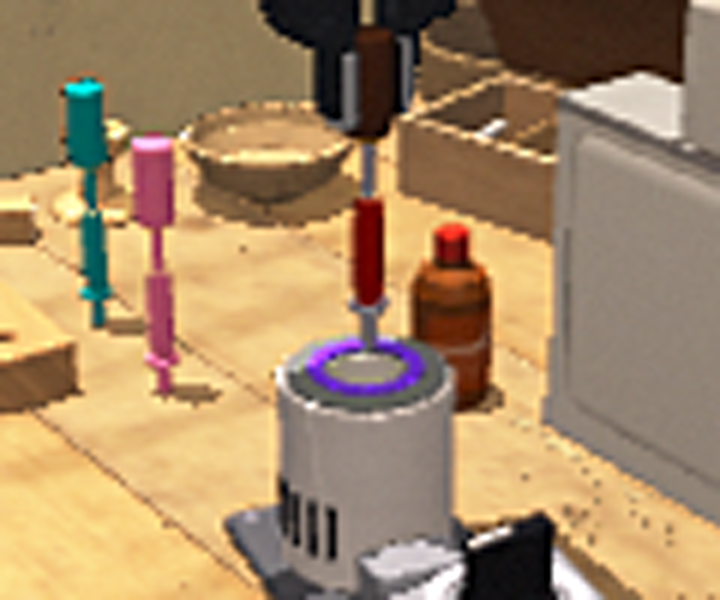

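The predicted hole ellipse (crop x 324–408, y 347–386) matches the visible well, and the mandrel axis is about 2 mm off centre. I'll apply a small correction and lower in stages.

carry_out(
  increments=[
    [[0.0045, -0.002, 0, 0, 0, 0], [0.0045, -0.002, 0.01, 0, 0, 0], [0.0045, -0.002, 0.03, 0, 0, 0], [0.0045, -0.002, 0.06, 0, 0, 0], [0.0045, -0.002, 0.08, 0, 0, 0]],
  ],
)

```text
clock: 16.2
eef_pos: [517.9, -56.4, 203.1]
tcp_rot: [-3.14, 0.0, 1.57]
contact_force: [-0.3, -0.2, -0.6]
opening: 0.272
```

carry_out(
  increments=[
    [[0, 0, 0, 0, 0, 0], [0, 0, 0, 0, 0, 0]],
  ],
)

```text
clock: 16.37
eef_pos: [517.9, -56.4, 203.7]
tcp_rot: [-3.14, -0.0, 1.57]
contact_force: [0.0, -0.4, -0.9]
opening: 0.271
```

```bash
cat > k.py <<'E'
from m import *
import sys
s=sense();f,o=crop("side",[518,-60,150],sys.argv[1],50,50);e=s["eef_pos"];print(e,s["tcp_rot"],s["contact_force"],s["wrist_torque"])
x,y=proj(f,e-[2,2,40])[0].astype(int)
ys,xs=np.mgrid[y-30:y+30,x-12:x+13];uv=np.c_[xs.ravel(),ys.ravel()];W=world(f,uv);c=f["img"][uv[:,1],uv[:,0]].astype(int)
k=(c[:,0]>70)&(c[:,1]<40)&(c[:,2]<40)&(W[:,2]<e[2]-23)&(np.hypot(*(W[:,:2]-e[:2]).T)<20); W=W[k]
C=-f["R"].T@f["t"];h=(e-C)[:2];h/=np.linalg.norm(h);n=np.array([h[1],-h[0]])
d=W[:,:2].mean(0)+6.3*h-[516.8,-59.5]
if len(W): print(len(W),"z",W[:,2].min(),W[:,2].max(),"axis-rim",d.round(1),"lat",(d@n).round(1),"along",(d@h).round(1))
E
python3 k.py s16
```

```text
[517.91957905 -56.41270005 203.71123726] [-3.13967232e+00 -4.93151862e-05  1.57007109e+00] [ 0.04349995 -0.42064144 -0.90189204] [ 0.00559412 -0.04335338 -0.00168379]
68 z 118.9798827501132 173.0296198668291 axis-rim [0.5 0.6] lat 0.0 along 0.8
```

View pics/s16.png

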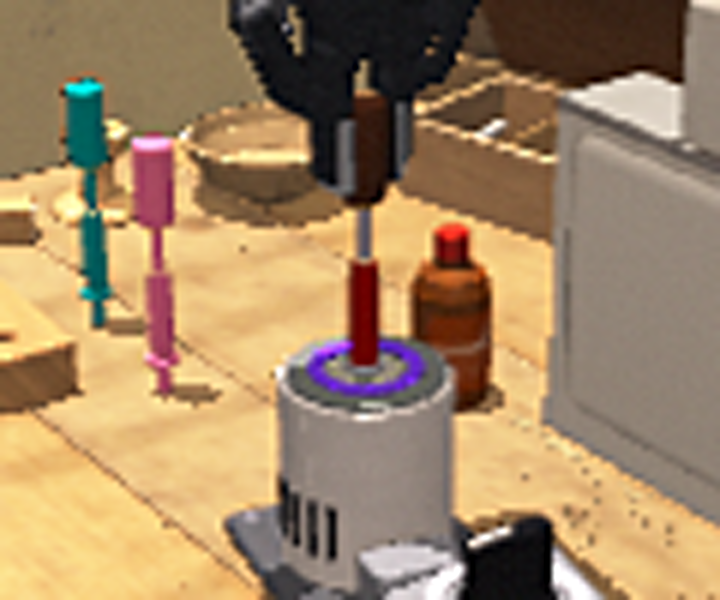

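The collar at crop (365,370) is centred in the well mouth (center ≈ (366,368)). Lowering further.

carry_out(
  increments=[
    [[0, 0, 0.02, 0, 0, 0], [0, 0, 0.04, 0, 0, 0], [0, 0, 0.06, 0, 0, 0], [0, 0, 0.08, 0, 0, 0], [0, 0, 0.1, 0, 0, 0]],
  ],
)

```text
clock: 16.83
eef_pos: [518.1, -56.4, 163.4]
tcp_rot: [-3.141, 0.0, 1.57]
contact_force: [-0.4, 0.0, -1.0]
opening: 0.272
```

```bash
python3 k.py s17
```

```text
[518.11953613 -56.43256095 163.37041095] [-3.14073625e+00  4.62267645e-05  1.57010476e+00] [-0.38568979  0.03603403 -0.98550132] [0.02328916 0.0447658  0.01133761]
26 z 110.60635545842645 132.5789865650066 axis-rim [0.5 0.8] lat -0.0 along 1.0
```

View pics/s17.png

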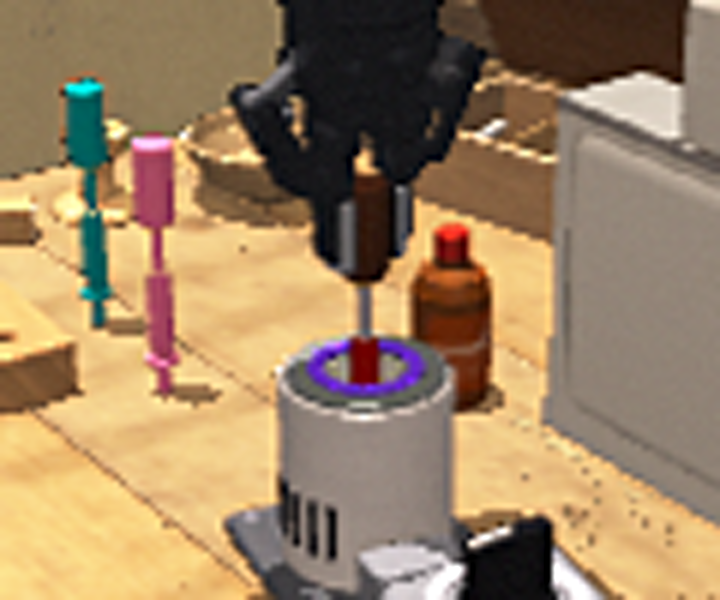

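carry_out(
  increments=[
    [[0, 0, 0.02, 0, 0, 0], [0, 0, 0.04, 0, 0, 0], [0, 0, 0.06, 0, 0, 0], [0, 0, 0.072, 0, 0, 0], [0, 0, 0.077, 0, 0, 0]],
  ],
)

```text
clock: 17.3
eef_pos: [517.8, -56.4, 132.5]
tcp_rot: [-3.14, -0.0, 1.57]
contact_force: [-0.6, -0.3, -0.5]
opening: 0.274
```

carry_out(
  increments=[
    [[0, 0, 0, 0, 0, 0], [0, 0, 0, 0, 0, 0], [0, 0, 0, 0, 0, 0], [0, 0, 0, 0, 0, 0]],
  ],
)

```text
clock: 17.63
eef_pos: [518.7, -56.5, 134.0]
tcp_rot: [3.141, 0.0, 1.57]
contact_force: [0.5, 0.8, -1.4]
opening: 0.269
```

```bash
python3 k.py s18
python3 - <<'E'
from m import *
s=sense();print(s["opening"],s["contact_force"],np.abs(s["qvel"]).max(),s["clock"])
f,o=crop("side",[470,300,100],"s19",50,50)
for n in("side","top"):print([(d["point"],d["confidence"]) for d in nets.tip_of("pale_mandrel",n)])
f,o=crop("side",[480,-214,90],"s20",30,20,35)
# neck lateral: thin steel between rim and handle; handle axis
e=s["eef_pos"];x,y=proj(f,e+[-2,-2,20])[0].astype(int)
ys,xs=np.mgrid[y-30:y+30,x-15:x+15];uv=np.c_[xs.ravel(),ys.ravel()];W=world(f,uv);m=(np.hypot(*(W[:,:2]-e[:2]).T)<20)&(W[:,2]>118)&(W[:,2]<134);print(m.sum(),W[m].mean(0))
E
```

```text
[518.6564018  -56.49607061 134.000368  ] [3.14121180e+00 2.20982743e-04 1.57015849e+00] [ 0.47583466  0.81865708 -1.42367488] [ 0.01287399  0.010784   -0.00903723]
0.2677592329729411 [ 0.55349687 -0.18846672 -0.69505054] 0.0018899023369694356 17.6833
[([469.8, 332.5, 16.2], 0.72)]
[([472.7, 333.4, 15.8], 0.6)]
10 [518.05453255 -57.57331379 123.33600557]k.py:8: RuntimeWarning: Mean of empty slice.
  d=W[:,:2].mean(0)+6.3*h-[516.8,-59.5]
  ret = um.true_divide(
```

View pics/s18.png

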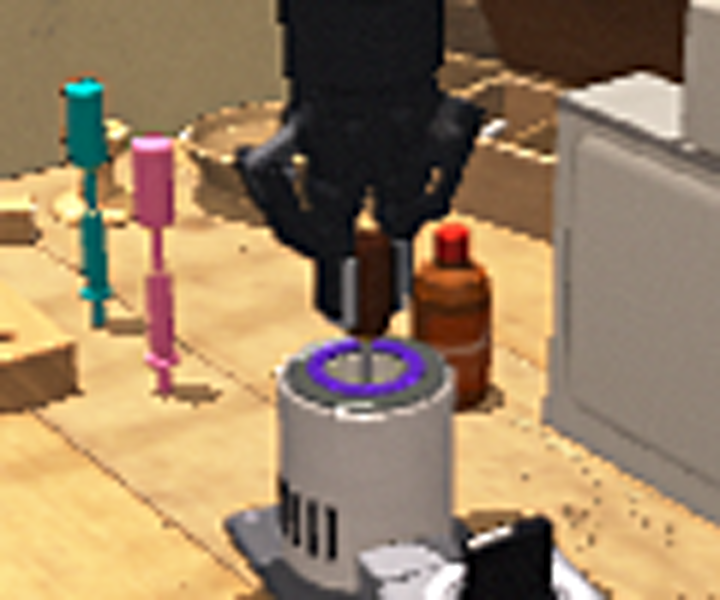

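View pics/s20.png

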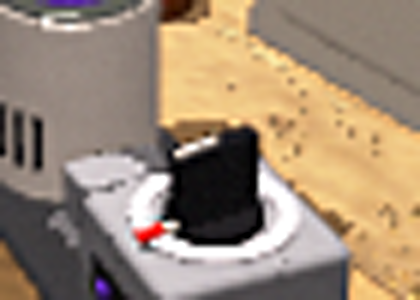

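Everything red is below the rim, with only the thin neck showing at crop (367,372) in the well mouth. The dial still stands at the tab and the pale mandrel is in place. The dial and rim measurements from both cameras suggest about 1 mm more towards -y, so I'll make that trim and hold.

carry_out(
  increments=[
    [[-0.003, 0, 0.003, 0, 0, 0], [-0.003, 0, 0.003, 0, 0, 0], [-0.003, 0, 0.003, 0, 0, 0], [-0.003, 0, 0.003, 0, 0, 0], [-0.003, 0, 0.003, 0, 0, 0]],
  ],
)

```text
clock: 18.3
eef_pos: [518.4, -57.7, 132.4]
tcp_rot: [-3.141, 0.0, 1.57]
contact_force: [-0.2, -1.2, 0.0]
opening: 0.271
```

carry_out(
  increments=[
    [[0, 0, 0, 0, 0, 0], [0, 0, 0, 0, 0, 0], [0, 0, 0, 0, 0, 0], [0, 0, 0, 0, 0, 0], [0, 0, 0, 0, 0, 0]],
  ],
)

```text
clock: 18.72
eef_pos: [518.3, -57.7, 132.4]
tcp_rot: [-3.141, 0.0, 1.57]
contact_force: [0.7, -0.2, -1.3]
opening: 0.269
```

Run:
```python
from m import *
s=sense();print(s["eef_pos"],s["opening"],s["contact_force"],np.abs(s["qvel"]).max(),s["clock"])
f,o=crop("side",[518,-60,120],"s21",20,20,20)
for w in ((516.8,-59.5,117),(516.8,-59.5,104)): print(((proj(f,w)[0]-o+.5)*6).round(1))
```

```text
[518.34358837 -57.66159554 132.41307504] 0.2687351725262706 [ 0.66802742 -0.15947224 -1.28493525] 0.0010171540299235414 18.7167
[126.3 132.4]
[126.5 155.8]
```

View pics/s21.png

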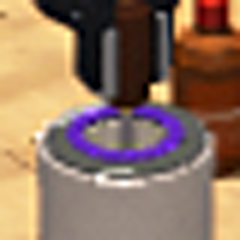

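The neck (x≈127) is centred on the hole (x≈126–127), no red shows, and the contact force is at noise level. Handing in.

```bash
python3 -c "
from rig import r,sense
r.sign_off(); print(sense()['clock'])"
```

```text
the job is handed in; nothing more can be done
the job is handed in; nothing more can be done
```

I set the dial, moved the red mandrel from the stand into the lamp well by its handle, and handed in the job while still holding it there. That was at about 18.7 s. No verdict was reported.

**Dial:** I turned it about 1.14 rad anticlockwise. The pointer measures 3.04–3.11 rad against the tab at about 3.10, and the white nib lines up with the red tab in the last picture.

**Mandrel:** The barrel top is about 13 mm below the rim and the lower end about 13 mm above the floor. Both heights come from the TCP reading and the camera offset, because nothing red shows from the side. The neck is in the middle of the well mouth, joint speeds are near zero and contact forces are at noise level. The grip opening reads 0.27, which matches the handle.

**Other things:** The pale mandrel was last found within about 3 mm of its earlier estimates. I did not measure the bystanders again at the end, but the arm passed well clear of them.

**Checks that failed or disagreed:**
- **Height offset:** The first attempt on the dial closed on nothing. The fingertips showed about 10 mm above the reported TCP instead of 22 mm below it, so I used the camera height from then on.
- **Camera differences:** The side and top cameras disagree by 2–3 mm on lateral positions. The final centring is good to about 2–3 mm, against the 7 mm allowed.
- **Final along-view offset:** The depth reading on the neck suggested up to about 3–4 mm of offset along the view before a last 1.2 mm trim. It rested on only 10 pixels, and the barrel readings before that gave about 1 mm.

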